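# Unfold the clamp's crank and clamp the parts tin

## Robot

A 7-joint arm with a two-finger parallel gripper is mounted at the origin on a cart in front of the work surface, level with it; the furniture and walls round the work are solid. World frame = base frame: x ahead of the robot, y to its left, z up, the work surface at z = 0. Lengths are in m, angles in rad, forces in N, time in s.
With the tool pointing down it reaches from about 0.4 to 0.85 m from the base axis. Payload 4.5 kg.
Tool frame: the origin (TCP) lies between the finger pads; the fingertips stand 19 mm ahead of it and the grasp point (between the pads) is the TCP; z points along the fingers, y is the direction in which the jaws open and shut (so a half turn about z gives the same grasp; the last joint's range is limited). The gripper opens to 88 mm and grips with 3 to 60 N. Pads are 18 mm wide; open, the fingers measure 123 mm over their backs; the gripper's body (75 mm by 187 mm) begins 45 mm behind the grasp point.
Start: joints at [-1.244, 0.689, -0.195, 1.565, 0.157, 0.902, -0.215], TCP at [0.18, 0.598, 0.258] pointing down, gripper open.
Joint ranges: [-3.01, 3.01], [-0.46, 2.08], [-1.47, 1.51], [0.13, 2.56], [-1, 4.14], [0.04, 2.09], [-2.66, 2.66]. Speed limits (rad/s): [2.57, 2.57, 3.14, 3.14, 3.14, 3.14, 3.14].

## Interface

Orientations are given as a unit quaternion [x, y, z, w].
In Python, from plant import status, snapshot, finish_job, cut_out, tip_of gives the robot as it stands. The module is installed in compiled form; this text tells all that it offers.
- The arm moves only by the tool carry_out, never from a script. Its arguments are lists of equal length, an entry for each row: "linear": the shift along the world's x, y, z in m, a list of three; "roll": the turn about the world's z in rad. A call has 1 to 8 rows; each row is the pose to reach, as a shift and turn from the pose measured when the call began; what a row does not reach only later rows make up. A row lasts 1/12 s, in which the tool goes at most 41.7 mm and 7.16 degrees, less where a joint would pass 70% of its speed; a pose out of reach is approached as far as the arm can. A call with a gripper value outside its range is refused whole. "gripper" is the opening, from 0 (shut) to 1 (fully open), set as the call begins (left out, the last holds). The fingers move at their own pace and stop on an object; "grip_force" is the grip in N (left out, the last holds). Time passes only in rows, so rows that repeat a pose let the fingers close. It gives the time, the measured TCP pose, the force and the opening at its end, in the units of the state.
- status.get_state(): the state, without advancing time (a new reading comes with each control period).
- snapshot(name): name is "side" or "top"; returns a dict with "img" (420x560x3 uint8, red, green, blue), "range_z" (420x560 float32, m along the optical axis (not along the pixel's ray), 0 where there is no reading), "fx", "fy", "cx", "cy" (pixels), "k1" (the pictures are not rectified: a ray, as slopes to the right and down, at radius r is drawn at 1 + k1 r^2 times it, then the intrinsics apply), "world_from_camera" (4x4, takes a point from camera to world coordinates). Camera axes: x right, y down, z forward; pixel columns grow to the right and rows downward; lengths in m; the calibration is good to about 2 mm. A picture is of the moment at which its call begins.
- finish_job(): hands the job in, once; it reports no verdict.
Trained networks look in a picture, given as the dict that the camera call returned (one of the last four; its "shot" number tells which), for a name from the list of things; names that differ only in an ending like _2 or _b are one class to them, and where a whole thing is asked for, a point or a joint stands for the part that bears it (a point fixed in the world has none). Each returns a list of dicts, best first, with "confidence" (0 to 1); they miss things now and then, are a little off and sometimes report something else, mostly with a low value. They report only what shows in the picture. A call takes as long as a camera call. They do not tell look-alikes from the thing itself.
- cut_out(picture, query): "region" (420x560 bool, what is visible of it) and "pixel" ([column, row] in pixels, amid what is visible of it).
- tip_of(picture, query): "pixel" ([column, row] in pixels: a listed point, or the origin of a listed thing).
The state is a dict: "clock": time; "q": joint angles; "qd": joint speeds; "joint_torque": joint torques, N m; "tool_pos": TCP position; "eef_rot": TCP orientation; "contact_force": force on the tool from outside, world axes, zero at the start; "moment": the same for the moment, N m; "opening": opening from 0.0 (shut) to 1.0 (fully open).
Only numpy, scipy, OpenCV 4.12 (cv2) and the standard library are available. Lean on these libraries where they do the work, as an engineer would, in place of code of your own. Each camera call takes 0.05 s, during which the arm holds its last target.

## Task

Swing the folded crank grip of the small bench clamp up until it stands fully upright, without cranking yet. Then crank it clockwise (seen from above) until the tin is firmly held against the back stop with the jaw's sprung face pressed in about half way, never right in, so that the lid can be worked on later. Leave the grip standing upright, let go, and leave the other things on the bench where they are.

Things in the scene. Friction and masses are not known exactly. Their poses are not given: they have to be found in the camera images.
- clamp_bed: Bench clamp, fixed on a plywood board (260 x 220 mm, top 6 mm above the bench): grey bed 200 x 66 mm, top 14 mm above the board (slideway 16), gear housing 64 x 58 mm at one end, centred at x = -68 mm, top 44 mm, boss on it 48 mm; sliding jaw and back stop 40 mm wide, tops 32 mm. Origin on the board under the bed's middle; x runs from the housing to the back stop, whose place varies.
- crank_axis (a point): Point on the crank's upright axis, 63 mm above the board, over the middle of the gear housing; fixed to the bed. The arm is a dark bar 9 mm wide from this axis to point grip_hinge, its top 63 mm above the board, with a hub 19 mm in diameter on the axis.
- grip_hinge (a point): Middle of the grip's hinge pin, at the outer end of the crank arm, 60 mm from the crank's axis and 75 mm above the board; goes round with the crank. The pin is level and square to the arm. Two cheeks, 21 mm over their outsides, stand up to 78 mm above the board here.
- grip_mid (a point): Point on the grip's centre line, 38 mm from the hinge pin. The grip is a black cylinder 15 mm in diameter, from 11 to 53 mm from the pin, and spins freely on its own axis, so a hand can hold it without turning. Folded (fold = 0) it lies level over the arm, pointing from the hinge in to the crank's axis, centre line 75 mm above the board; upright, its top is at 128 mm.
- fold (a joint): Grip hinge (rad): 0 = folded flat over the arm, 1.571 = fully upright, at a hard stop; the free end swings up and outwards. Stiff: takes about 0.16 N m (about 4 N at 38 mm from the pin) and stays where it is left, so it can be lifted in more than one hold; flat fingers pinching it hard across hinder its turning. Starts at 0 to 0.2.
- crank (a joint): Turn of the crank (rad), growing clockwise seen from above; 1 rad moves the jaw 16 mm towards the back stop. Brake drag of about 0.55 N m (about 9 N along the circle at the grip while moving) holds it where it is left, clamped or not. Starts at 0 to 0.5; range -0.1 to 3.3. The tin meets the stop at 1.2 to 2.7, depending on where the back stop is pinned.
- jaw_start (a point): Point on the bed, on its centre line at x = -30 mm, 16 mm above the board, under the jaw's starting place; does not move. In front of the jaw block a dark 5 mm face plate stands 8 mm off on springs and two brass pins. It gives way up to 8 mm at 4 N per mm; pressed in half way (4 mm, 16 N), the crank takes about 4 N more at the grip than running free.
- round_tin: The tin to clamp: round, light, 35 mm in diameter, 12 mm high, loose on the slideway (16 mm above the board) between the jaw's sprung face and the back stop, 2 to 9 mm short of the stop; the jaw pushes it up to the stop. Origin at the centre of its underside.
- part_bottle: Bystander: small glass bottle with a cap, 26 mm in diameter, 48 mm high, standing on the board. Origin under its centre.
- glass_tin: Bystander: small round tin, 28 mm in diameter, 12 mm high, on the board. Origin under its centre.
- spool: Bystander: wooden thread spool, 28 mm in diameter, 30 mm high, standing on the board. Origin under its centre.
- pencil: Bystander: pencil, 138 x 7 mm, lying to the right of the clamp. Origin under its middle.
- loupe: Bystander: black eye loupe, 42 mm in diameter, 35 mm high, to the right of the clamp. Origin under its centre.
There are look-alikes about, which are no part of the job. Leave any turquoise look-alike of the round_tin alone.

How it is judged:
By the outcome, as a careful person would: the job done as asked, in the order asked, and still so for the second after the job is handed in, with the robot touching nothing.
It also fails if it takes over 64 s, if anything falls off the work surface, if the arm or the gripper's body presses on something with over 40 N, if the wrist force passes 120 N, or if a joint passes its speed limit or range.

## Working session

There is one attempt and no reset: what is moved stays moved. The work goes in short steps, Python scripts to look and compute and a tool call to move; the robot and the scene stay as the last step left them, time stands still between calls to the robot, and variables do not carry over. Pictures are saved under pics/ and viewed, and the job is handed in when it is done.

Besides the shell and the picture viewer there is one more tool, called after "Call:" in YAML: its name, and indented under it one key for each argument. carry_out: Moves the arm, as the interface text tells. Its arguments: {"type":"object","properties":{"linear":{"type":"array"},"roll":{"type":"array"},"gripper":{"type":"number"},"grip_force":{"type":"number"}},"required":["linear","roll"]}

```bash
mkdir -p pics; ls
cat > h.py <<'E'
import numpy as np, cv2
from plant import status, snapshot, finish_job, cut_out, tip_of
def ray(p,px):
    s=np.array([(px[0]-p['cx'])/p['fx'],(px[1]-p['cy'])/p['fy']]); u=s.copy()
    for _ in range(20): u=s/(1+p['k1']*(u@u))
    return np.array([u[0],u[1],1.])
def at_range(p,px,r=None):
    if r is None:
        c,w=int(round(px[0])),int(round(px[1])); a=p['range_z'][max(0,w-2):w+3,max(0,c-2):c+3]; a=a[a>0]; r=np.median(a) if a.size else np.nan
    T=np.array(p['world_from_camera']); return (T@np.append(ray(p,px)*r,1))[:3]
def at_z(p,px,z):
    T=np.array(p['world_from_camera']); d=T[:3,:3]@ray(p,px); o=T[:3,3]; return o+d*(z-o[2])/d[2]
def proj(p,X):
    T=np.linalg.inv(np.array(p['world_from_camera'])); c=T@np.append(X,1); u=c[:2]/c[2]; u=u*(1+p['k1']*(u@u)); return np.array([u[0]*p['fx']+p['cx'],u[1]*p['fy']+p['cy']])
def save(p,n): cv2.imwrite('pics/'+n,cv2.cvtColor(np.asarray(p['img']),cv2.COLOR_RGB2BGR))
E
python3 - <<'E'
from h import *
s=status.get_state(); print({k:np.round(v,3) for k,v in s.items()})
for n in ['top','side']:
    p=snapshot(n); save(p,n+'0.png'); print(n,np.round(p['world_from_camera'],3),p['fx'],p['cx'],p['k1'])
    for q in ['crank_axis','grip_hinge','grip_mid','jaw_start','clamp_bed','round_tin','part_bottle','glass_tin','spool','pencil','loupe']:
        for d in tip_of(p,q)[:3]: print(q,np.round(d['pixel'],1),round(d['confidence'],2),np.round(at_range(p,d['pixel']),3))
E
```

```text
pics
{'clock': np.float64(0.0), 'q': array([-1.244,  0.69 , -0.194,  1.566,  0.157,  0.902, -0.215]), 'qd': array([-0.   , -0.   ,  0.   , -0.001,  0.001,  0.001,  0.001]), 'joint_torque': array([-0.0000e+00, -5.2755e+01, -1.2670e+00, -1.5342e+01, -5.3000e-02,
        7.0000e-03,  0.0000e+00]), 'tool_pos': array([0.18 , 0.598, 0.257]), 'eef_rot': array([ 0.146,  0.989, -0.001, -0.   ]), 'contact_force': array([0.032, 0.095, 0.023]), 'moment': array([ 0.074, -0.012,  0.001]), 'opening': np.float64(1.0)}
top [[ 0.015 -0.999  0.036  0.503]
 [-1.    -0.015 -0.013  0.03 ]
 [ 0.013 -0.036 -0.999  1.352]
 [ 0.     0.     0.     1.   ]] 460.84608109187025 275.7306796856582 -0.060396403423258915
crank_axis [216.  226.1] 0.58 [0.503 0.181 0.052]
crank_axis [199.4 221.7] 0.38 [0.515 0.232 0.026]
grip_hinge [236.  229.6] 0.54 [0.494 0.123 0.07 ]
grip_mid [225.4 224.6] 0.39 [0.508 0.151 0.088]
jaw_start [205.3 220.9] 0.65 [0.518 0.214 0.036]
clamp_bed [197.5 223. ] 0.98 [0.511 0.238 0.025]
round_tin [179.9 165.6] 0.46 [0.678 0.295 0.012]
round_tin [203.5 158.4] 0.45 [0.7   0.226 0.013]
round_tin 
[... 686 characters left out ...]
0.16660306542768522
grip_hinge [317.8 246.6] 0.67 [0.476 0.13  0.079]
grip_hinge [313.  189.4] 0.56 [ 0.489 -0.168  0.022]
grip_mid [305.6 251.5] 0.63 [0.503 0.159 0.09 ]
jaw_start [298.8 292.3] 0.86 [0.513 0.226 0.033]
clamp_bed [300.  307.4] 0.65 [0.509 0.269 0.033]
round_tin [301.6 313.5] 0.68 [0.505 0.286 0.034]
round_tin [301.7 290.2] 0.64 [0.507 0.224 0.037]
round_tin [213.9 326.9] 0.56 [0.682 0.316 0.011]
part_bottle [260.7 324.5] 0.8 [0.586 0.307 0.017]
glass_tin [338.8 336. ] 0.56 [0.428 0.325 0.017]
spool [331.1 316.6] 0.62 [0.444 0.279 0.021]
spool [313.3 191. ] 0.16 [ 0.488 -0.168  0.016]
pencil [304.8 254.1] 0.61 [0.504 0.165 0.088]
loupe [313.7 190.7] 0.5 [ 0.487 -0.169  0.017]
```

Run:
```python
import cv2
a=cv2.imread('pics/top0.png')[140:270,140:270]; cv2.imwrite('pics/top0c.png',cv2.resize(a,(780,600),interpolation=3) if 0 else cv2.resize(a,(598,598),interpolation=cv2.INTER_CUBIC))
a=cv2.imread('pics/side0.png')[220:360,210:380]; cv2.imwrite('pics/side0c.png',cv2.resize(a,(714,588),interpolation=cv2.INTER_CUBIC))
```

```text
(no output)
```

View pics/top0c.png

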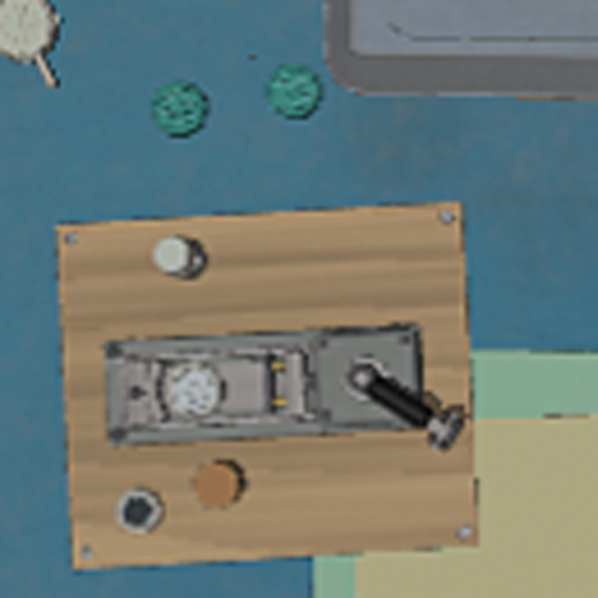

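View pics/side0c.png

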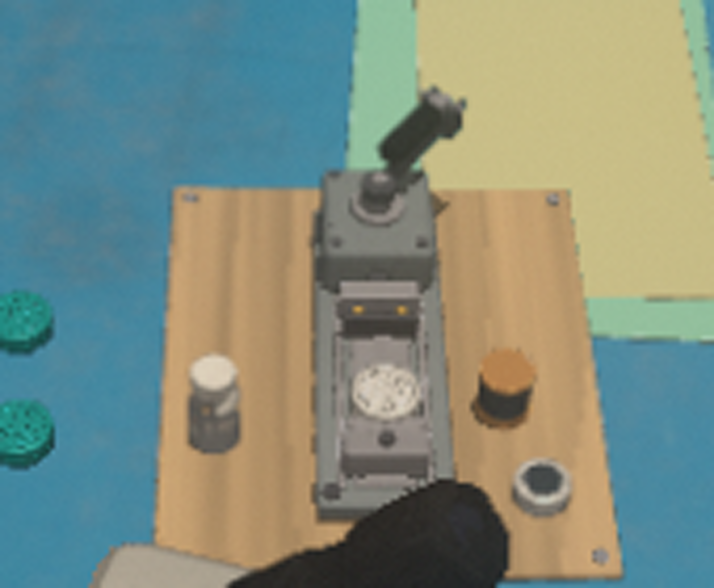

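View pics/side0.png

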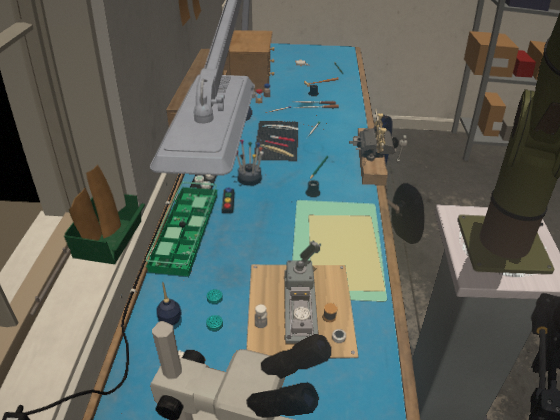

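View pics/top0.png

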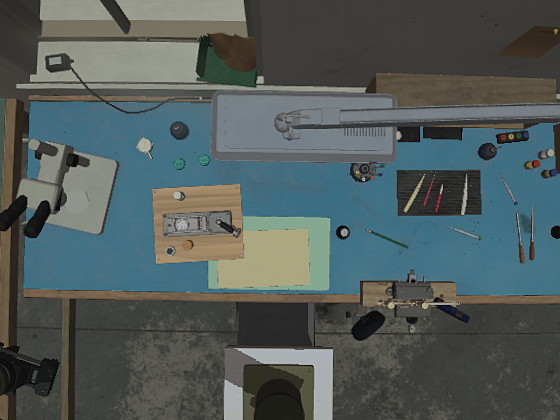

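Run:
```python
from h import *
p=snapshot('top'); f=lambda c:np.array(c)/4.6+140
C=[at_z(p,f(c),0.006)[:2] for c in [(57,228),(461,203),(477,545),(75,570)]]
print('corners',np.round(C,4),'ctr',np.mean(C,0))
d=(C[0]-C[1]+C[3]-C[2]); ang=np.arctan2(d[1],d[0]); ex=np.array([np.cos(ang),np.sin(ang)]); print('bed x dir',np.degrees(ang))
print('housing',at_z(p,f((365,375)),0.069), 'hinge',at_z(p,f((445,427)),0.083))
B=[at_z(p,f(c),0.02)[:2] for c in [(107,343),(418,326),(424,427),(110,442)]]; print('bed',np.round(B,4)) 
H=[at_z(p,f(c),0.050)[:2] for c in [(314,333),(418,326),(424,427),(318,433)]]; print('hous',np.round(H,4),np.mean(H,0)) 
R=p['range_z'];
# height points cloud near
T=np.array(p['world_from_camera'])
pts=np.array([at_range(p,(c,r),R[r,c]) for r in range(215,242) for c in range(205,245)])
m=pts[:,2]>0.062; print(np.round(pts[m],3))
s=snapshot('side')
pts=np.array([at_range(s,(c,r),s['range_z'][r,c]) for r in range(235,275) for c in range(285,330)])
m=pts[:,2]>0.064; q=pts[m];print(len(q));print(np.round(q[::3],3))
L=at_range(p,(300,125));print('lamp',L, at_range(p,(230,140)),at_range(p,(330,115)))
```

```text
corners [[0.6074 0.3751]
 [0.6272 0.1179]
 [0.4103 0.104 ]
 [0.3904 0.3586]] ctr [0.50881757 0.23890727]
bed x dir 94.43523919146271
housing [0.51616863 0.16996785 0.069     ] hinge [0.48568614 0.12004892 0.083     ]
bed [[0.5343 0.3381]
 [0.548  0.1426]
 [0.4846 0.1377]
 [0.4721 0.3348]]
hous [[0.5417 0.2039]
 [0.5469 0.1401]
 [0.485  0.1353]
 [0.4804 0.2002]] [0.51350673 0.16985452]
[[0.503 0.03  1.352]
 [0.523 0.177 0.067]
 [0.523 0.174 0.069]
 [0.523 0.171 0.068]
 [0.523 0.169 0.066]
 [0.52  0.18  0.067]
 [0.52  0.177 0.069]
 [0.52  0.174 0.068]
 [0.52  0.171 0.071]
 [0.52  0.168 0.068]
 [0.521 0.166 0.065]
 [0.517 0.182 0.073]
 [0.517 0.179 0.069]
 [0.517 0.176 0.075]
 [0.517 0.173 0.078]
 [0.518 0.171 0.072]
 [0.518 0.168 0.073]
 [0.518 0.165 0.069]
 [0.515 0.181 0.078]
 [0.515 0.179 0.068]
 [0.515 0.176 0.072]
 [0.515 0.173 0.071]
 [0.515 0.17  0.074]
 [0.515 0.168 0.07 ]
 [0.515 0.164 0.085]
 [0.515 0.161 0.088]
 [0.515 0.158 0.083]
 [0.512 0.182 0.067]
 [0.512 0.179 0.069]
 [0.512 0.177 0.064]
 [0.512 0.173 0.078]
 [0.512 0.171 0.069]
 [0.512 0.165 0.093]
 [0.512 0.164 0.085
[... 4253 characters left out ...]
503 0.17  0.083]
 [0.497 0.152 0.067]
 [0.508 0.17  0.08 ]
 [0.501 0.158 0.07 ]
 [0.51  0.162 0.069]
 [0.503 0.162 0.07 ]
 [0.518 0.168 0.071]
 [0.512 0.166 0.07 ]
 [0.505 0.167 0.071]
 [0.522 0.172 0.072]
 [0.516 0.17  0.071]
 [0.509 0.173 0.074]
 [0.503 0.165 0.067]
 [0.518 0.174 0.071]
 [0.511 0.175 0.072]
 [0.505 0.168 0.066]
 [0.518 0.179 0.073]
 [0.511 0.175 0.07 ]
 [0.522 0.178 0.069]
 [0.515 0.179 0.07 ]
 [0.509 0.18  0.072]
 [0.52  0.182 0.07 ]
 [0.513 0.182 0.07 ]
 [0.507 0.18  0.069]
 [0.515 0.182 0.067]
 [0.509 0.183 0.069]
 [0.515 0.182 0.064]
 [0.51  0.967 0.827]]
lamp [ 0.72215633 -0.03181101  0.37528081] [0.69793915 0.12236236 0.31844067] [ 0.74217115 -0.09450986  0.38732218]
```

Run:
```python
from h import *
s=snapshot('side'); 
for px in [(270,363),(315,350),(325,345),(265,400),(310,395),(240,370)]: print(px,np.round(at_range(s,px),3))
p=snapshot('top')
for px in [(15,212),(45,218),(40,160),(10,225)]: print(px,np.round(at_range(p,px),3))
```

```text
(270, 363) [0.544 0.578 0.271]
(315, 350) [0.488 0.589 0.32 ]
(325, 345) [0.475 0.57  0.306]
(265, 400) [0.545 0.64  0.283]
(310, 395) [0.492 0.643 0.306]
(240, 370) [0.583 0.583 0.259]
(15, 212) [0.528 0.626 0.288]
(45, 218) [0.516 0.559 0.278]
(40, 160) [0.66  0.603 0.224]
(10, 225) [0.498 0.63  0.3  ]
```

Call:
carry_out:
  linear:
    - [0.02,-0.028,0]
    - [0.04,-0.056,0]
    - [0.06,-0.084,0]
    - [0.08,-0.112,0]
    - [0.1,-0.14,0]
    - [0.12,-0.17,0]
    - [0.14,-0.2,0]
    - [0.16,-0.225,0]
  roll: [-0.11,-0.22,-0.33,-0.44,-0.55,-0.66,-0.77,-0.88]
  gripper: 0.6

```text
clock: 2.07
tool_pos: [0.3411, 0.3711, 0.258]
eef_rot: [0.556, 0.831, -0.0, 0.0]
contact_force: [0.2, -0.6, 0.6]
opening: 0.6
```

Call:
carry_out:
  linear:
    - [0.02,-0.028,0]
    - [0.04,-0.056,0]
    - [0.06,-0.084,0]
    - [0.08,-0.112,0]
    - [0.1,-0.14,0]
    - [0.12,-0.17,0]
    - [0.14,-0.2,0]
    - [0.16,-0.225,0]
  roll: [-0.115,-0.23,-0.345,-0.46,-0.575,-0.69,-0.8,-0.92]

```text
clock: 2.73
tool_pos: [0.502, 0.1437, 0.2583]
eef_rot: [0.869, 0.495, -0.0, 0.0]
contact_force: [0.7, 0.0, 0.2]
opening: 0.599
```

Call:
carry_out:
  linear:
    - [0.002,0.0105,-0.03]
    - [0.002,0.0105,-0.065]
    - [0.002,0.0105,-0.1]
    - [0.002,0.0105,-0.125]
    - [0.002,0.0105,-0.135]
    - [0.002,0.0105,-0.135]
  roll: [0.01,0.01,0.01,0.01,0.01,0.01]

```text
clock: 3.23
tool_pos: [0.5028, 0.154, 0.1214]
eef_rot: [0.866, 0.5, -0.002, -0.0]
contact_force: [0.2, -0.1, -0.3]
opening: 0.597
```

Run:
```python
from h import *
for n in ['side','top']:
    s=snapshot(n); a=s['img'][210:310,250:370] if n=='side' else s['img'][180:270,170:280]
    cv2.imwrite(f'pics/{n}1.png',cv2.resize(a[:,:,::-1],None,fx=5,fy=5,interpolation=2))
```

```text
(no output)
```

View pics/side1.png

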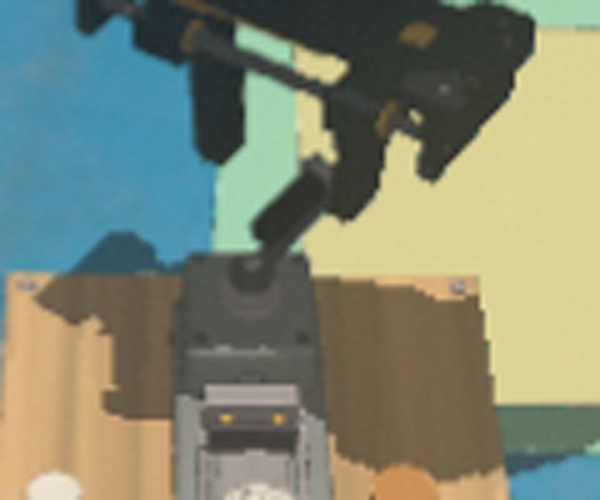

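View pics/top1.png

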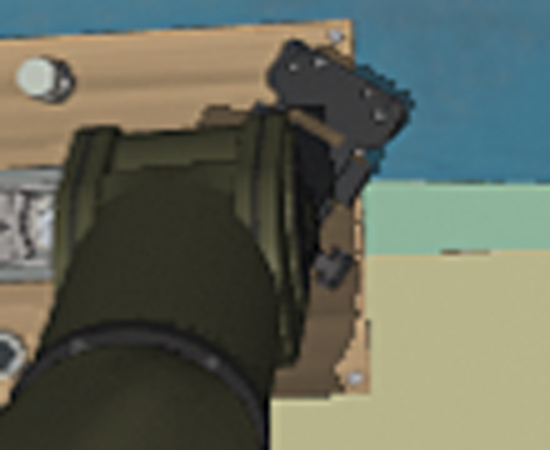

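Run:
```python
from h import *
s=snapshot('side'); t=status.get_state()['tool_pos']; print(t,proj(s,t-[0,0,.019]),proj(s,[.504,.154,.082]), at_z(s,(306.3,247.5),.102))
for px in [(293.6,241),(319,252)]: print(at_range(s,px))
```

```text
[0.50504957 0.15448238 0.12467389] [304.84925642 244.37541708] [304.896878   252.40571443] [0.50163133 0.16013709 0.102     ]
[0.5322884  0.03163029 0.00582024]
[0.4746992  0.17899553 0.10810118]
```

Call:
carry_out:
  linear:
    - [0,0,-0.015]
    - [0,0,-0.03]
    - [0,0,-0.039]
    - [0,0,-0.039]
    - [0,0,-0.039]
  roll: [0,0,0,0,0]

```text
clock: 3.8
tool_pos: [0.5055, 0.1546, 0.0864]
eef_rot: [0.866, 0.499, 0.002, 0.001]
contact_force: [-0.1, 0.5, -0.1]
opening: 0.601
```

Call:
carry_out:
  linear:
    - [0,0,0]
    - [0,0,0]
    - [0,0,0]
    - [0,0,0]
  roll: [0,0,0,0]
  gripper: 0.27
  grip_force: 3

```text
clock: 4.13
tool_pos: [0.5057, 0.1547, 0.0869]
eef_rot: [0.866, 0.499, 0.002, 0.001]
contact_force: [-0.6, 0.4, -0.0]
opening: 0.32
```

Call:
carry_out:
  linear:
    - [0,0,0]
    - [0,0,0]
    - [0,0,0]
    - [0,0,0]
  roll: [0,0,0,0]
  gripper: 0.22

```text
clock: 4.47
tool_pos: [0.5057, 0.1547, 0.0869]
eef_rot: [0.866, 0.499, 0.002, 0.001]
contact_force: [-0.0, 1.1, 0.5]
opening: 0.224
```

Call:
carry_out:
  linear:
    - [0,0,0]
    - [0,0,0]
    - [0,0,0]
  roll: [0,0,0]
  gripper: 0.19

```text
clock: 4.72
tool_pos: [0.505, 0.1551, 0.0868]
eef_rot: [0.866, 0.5, 0.001, 0.0]
contact_force: [-3.1, 1.3, -0.2]
opening: 0.187
```

Call:
carry_out:
  linear:
    - [0,0,0]
    - [0,0,0]
    - [0,0,0]
  roll: [0,0,0]
  gripper: 0.15

```text
clock: 4.97
tool_pos: [0.5043, 0.1555, 0.0867]
eef_rot: [0.866, 0.5, 0.001, -0.0]
contact_force: [-3.1, 2.3, 0.6]
opening: 0.167
```

Call:
carry_out:
  linear:
    - [0,0,0]
    - [0,0,0]
    - [0,0,0]
  roll: [0,0,0]
  gripper: 0.1
  grip_force: 12

```text
clock: 5.22
tool_pos: [0.5042, 0.1556, 0.0867]
eef_rot: [0.866, 0.5, 0.001, -0.0]
contact_force: [-2.8, 1.8, 1.7]
opening: 0.164
```

Call:
carry_out:
  linear:
    - [-0.0002,-0.0003,0.004]
    - [-0.0006,-0.001,0.008]
    - [-0.0012,-0.002,0.0116]
    - [-0.002,-0.0034,0.0152]
  roll: [0,0,0,0]

```text
clock: 5.55
tool_pos: [0.5021, 0.1523, 0.102]
eef_rot: [0.866, 0.5, 0.001, -0.0]
contact_force: [-1.6, 3.0, -7.3]
opening: 0.165
```

```bash
cat > v.py <<'E'
from h import *
import sys
k=sys.argv[1]
s=snapshot('side'); a=s['img'][210:310,250:370]
cv2.imwrite(f'pics/side{k}.png',cv2.resize(a[:,:,::-1],None,fx=5,fy=5,interpolation=2))
E
python3 v.py 2
```

```text
(no output)
```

View pics/side2.png

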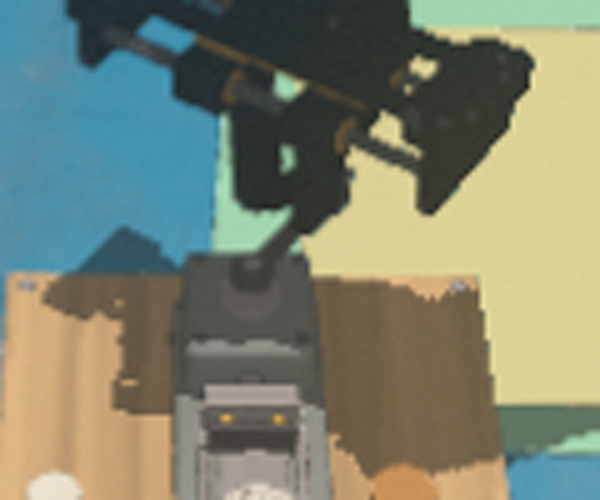

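Call:
carry_out:
  linear:
    - [-0.001,-0.0016,0.0035]
    - [-0.002,-0.0036,0.0067]
    - [-0.0034,-0.0058,0.0097]
    - [-0.0048,-0.0082,0.0125]
    - [-0.0063,-0.0109,0.0149]
  roll: [0,0,0,0,0]

```text
clock: 6.02
tool_pos: [0.496, 0.142, 0.118]
eef_rot: [0.866, 0.5, 0.002, -0.001]
contact_force: [-0.4, 6.1, -4.8]
opening: 0.165
```

Call:
carry_out:
  linear:
    - [-0.002,-0.0026,0.0021]
    - [-0.0042,-0.0054,0.0039]
    - [-0.006,-0.0086,0.0054]
    - [-0.008,-0.0119,0.0064]
    - [-0.01,-0.0153,0.0071]
  roll: [0,0,0,0,0]

```text
clock: 6.43
tool_pos: [0.488, 0.1286, 0.1264]
eef_rot: [0.865, 0.501, 0.005, -0.001]
contact_force: [1.0, 8.6, 2.6]
opening: 0.162
```

```bash
python3 v.py 3
```

```text
(no output)
```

View pics/side3.png

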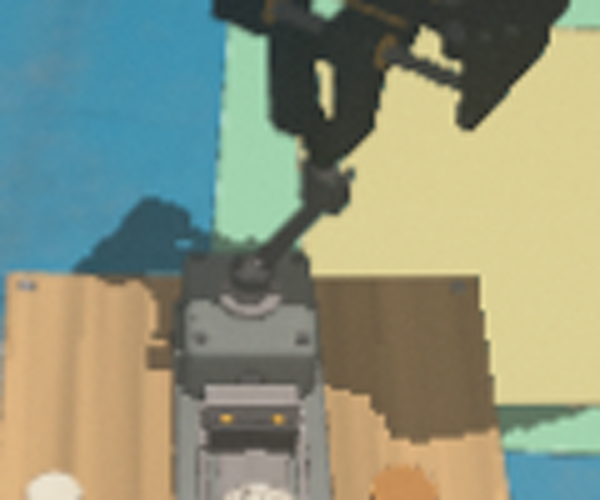

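Call:
carry_out:
  linear:
    - [-0.0014,-0.0012,0.0005]
    - [-0.0024,-0.003,0.001]
    - [-0.0035,-0.0052,0.001]
    - [-0.0045,-0.0068,0.001]
    - [-0.0045,-0.0068,0.001]
  roll: [0,0,0,0,0]

```text
clock: 6.9
tool_pos: [0.4841, 0.1222, 0.1286]
eef_rot: [0.865, 0.501, 0.006, -0.001]
contact_force: [-0.1, 7.0, 1.0]
opening: 0.159
```

Call:
carry_out:
  linear:
    - [-0.0012,-0.0018,0]
    - [-0.0022,-0.0033,0]
    - [-0.003,-0.0048,0]
    - [-0.003,-0.0048,0]
  roll: [0,0,0,0]

```text
clock: 7.23
tool_pos: [0.4818, 0.1182, 0.1293]
eef_rot: [0.865, 0.501, 0.008, -0.001]
contact_force: [-0.5, 6.8, -0.3]
opening: 0.158
```

```bash
python3 v.py 4
```

```text
(no output)
```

View pics/side4.png

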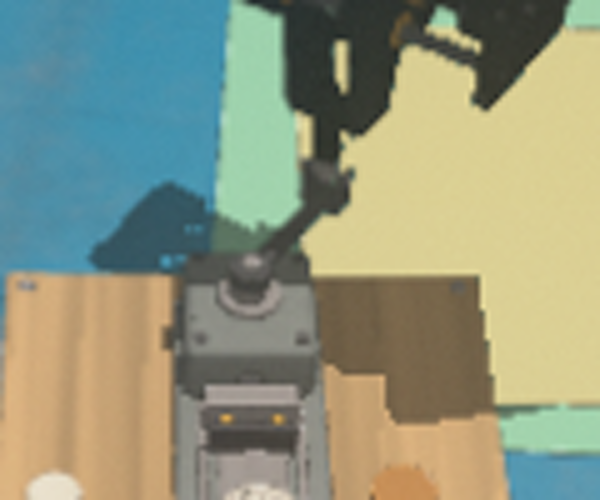

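Call:
carry_out:
  linear:
    - [-0.0012,-0.0018,0]
    - [-0.0022,-0.0033,0]
    - [-0.003,-0.0048,0]
    - [-0.003,-0.0048,0]
  roll: [0,0,0,0]

```text
clock: 7.62
tool_pos: [0.4791, 0.1136, 0.1298]
eef_rot: [0.865, 0.502, 0.008, -0.001]
contact_force: [0.0, 4.9, -3.4]
opening: 0.142
```

Call:
carry_out:
  linear:
    - [0,0,0]
    - [0,0,0]
    - [0,0,0]
    - [0,0,0]
  roll: [0,0,0,0]
  gripper: 0.5

```text
clock: 7.95
tool_pos: [0.4793, 0.1125, 0.1301]
eef_rot: [0.865, 0.501, 0.008, -0.001]
contact_force: [-0.1, 0.3, 1.0]
opening: 0.417
```

Call:
carry_out:
  linear:
    - [0,0,0.03]
    - [0,0,0.06]
    - [0,0,0.09]
    - [-0.03,-0.03,0.11]
    - [-0.06,-0.06,0.12]
    - [-0.08,-0.09,0.12]
    - [-0.08,-0.09,0.12]
  roll: [0,0,0,0,0,0,0]

```text
clock: 8.53
tool_pos: [0.3933, 0.0164, 0.2509]
eef_rot: [0.868, 0.497, 0.005, -0.001]
contact_force: [-0.9, -0.8, 0.2]
opening: 0.498
```

```bash
cat > v2.py <<'E'
from h import *
import sys
k=sys.argv[1]
s=snapshot('side'); a=s['img'][210:310,250:370]
t=snapshot('top'); b=t['img'][190:270,160:280]
f=lambda i,:cv2.resize(i[:,:,::-1],None,fx=5,fy=5,interpolation=2)
cv2.imwrite(f'pics/side{k}.png',f(a)); cv2.imwrite(f'pics/top{k}.png',f(b))
for q in ['grip_mid','grip_hinge','crank_axis']:
    for p,n in ((s,'side'),(t,'top')):
        for d in tip_of(p,q)[:2]: print(n,q,np.round(d['pixel'],1),round(d['confidence'],2),np.round(at_range(p,d['pixel']),4))
for p,n,(r0,r1,c0,c1) in ((s,'side',(215,270,285,330)),(t,'top',(205,245,205,250))):
    pts=np.array([at_range(p,(c,r),p['range_z'][r,c]) for r in range(r0,r1) for c in range(c0,c1) if p['range_z'][r,c]>0])
    for lo,hi in ((.062,.076),(.078,.09),(.092,.1),(.1,.11),(.11,.12),(.12,.128),(.128,.14),(.14,.2)):
        q=pts[(pts[:,2]>lo)&(pts[:,2]<=hi)]
        if len(q): print(n,lo,len(q),np.round(np.median(q,0),4),np.round(q.min(0),3),np.round(q.max(0),3))
E
python3 v2.py 5
```

```text
side grip_mid [315.9 231. ] 0.67 [0.4827 0.1306 0.1245]
top grip_mid [235.2 232. ] 0.37 [0.4885 0.1207 0.1313]
top grip_mid [197.4 223. ] 0.24 [0.5114 0.238  0.0246]
side grip_hinge [318.2 245.9] 0.87 [0.4753 0.1293 0.0808]
top grip_hinge [168.3 248.4] 0.64 [0.4367 0.322  0.0169]
top grip_hinge [234.8 230.8] 0.59 [0.4915 0.123  0.1155]
side crank_axis [302.2 260.4] 0.7 [0.509  0.1659 0.0691]
top crank_axis [218.8 219.5] 0.6 [0.5218 0.1715 0.0696]
side 0.062 173 [0.4991 0.1518 0.0697] [0.473 0.116 0.062] [0.522 0.185 0.075]
side 0.078 45 [0.4805 0.1256 0.083 ] [0.471 0.116 0.078] [0.494 0.136 0.088]
side 0.092 14 [0.4842 0.1283 0.0965] [0.477 0.127 0.092] [0.49  0.132 0.1  ]
side 0.1 24 [0.4837 0.1294 0.1045] [0.477 0.125 0.1  ] [0.49  0.133 0.109]
side 0.11 26 [0.4841 0.1304 0.1158] [0.477 0.125 0.111] [0.491 0.132 0.119]
side 0.12 19 [0.4847 0.1304 0.1259] [0.478 0.123 0.121] [0.491 0.133 0.128]
side 0.128 34 [0.4841 0.1272 0.1337] [0.479 0.118 0.128] [0.491 0.132 0.137]
top 0.062 88 [0.5066 0.1598 0.0696] [0.474 0.112 0.063] [0.523 0.182 0.076]
top 0.078 12 [0.4894 0.1193 0.083 ] [0.474 0.114 0.078] [0.493 0.13  0.088]
top 0.092 1 [0.4855 0.1156 0.0972] [0.485 0.116 0.097] [0.485 0.116 0.097]
top 0.1 1 [0.4828 0.1153 0.1003] [0.483 0.115 0.1  ] [0.483 0.115 0.1  ]
top 0.11 3 [0.4883 0.1173 0.1137] [0.48  0.117 0.111] [0.491 0.12  0.116]
top 0.12 3 [0.4831 0.1166 0.1243] [0.478 0.116 0.121] [0.486 0.122 0.125]
top 0.128 24 [0.4857 0.1237 0.1327] [0.478 0.118 0.129] [0.491 0.129 0.137]
```

View pics/side5.png

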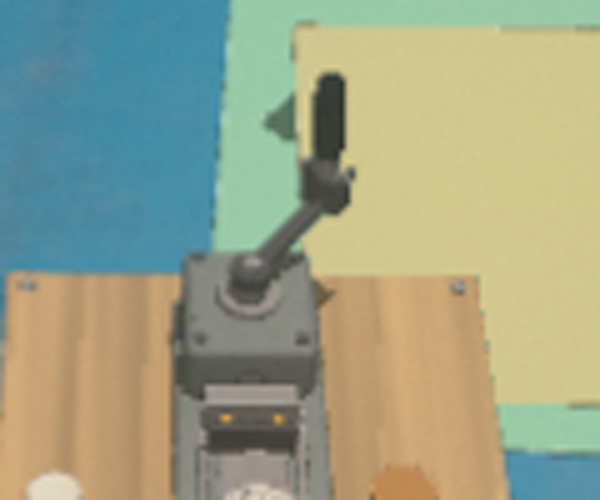

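View pics/top5.png

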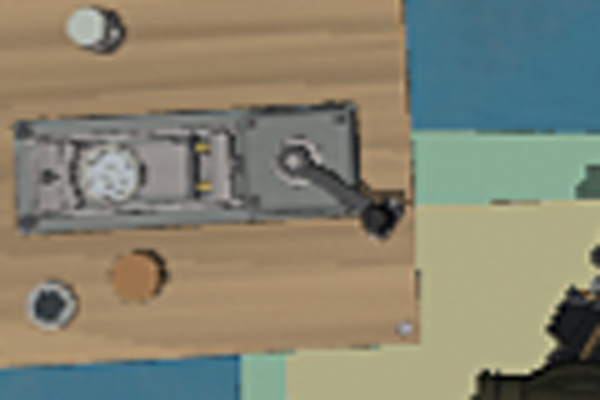

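Call:
carry_out:
  linear:
    - [0,0.005,0]
    - [0,0.01,0]
    - [0,0.015,0]
    - [0,0.02,0]
    - [0,0.025,0]
    - [0,0.03,0]
    - [0,0.035,0]
  roll: [0.115,0.23,0.345,0.46,0.575,0.69,0.8]
  gripper: 0.45

```text
clock: 9.52
tool_pos: [0.4004, 0.0593, 0.2496]
eef_rot: [0.598, 0.801, 0.007, -0.004]
contact_force: [-0.2, -0.3, 0.3]
opening: 0.452
```

Call:
carry_out:
  linear:
    - [0.012,0.01,0]
    - [0.025,0.02,0]
    - [0.04,0.03,0]
    - [0.055,0.04,0]
    - [0.07,0.05,0]
    - [0.08,0.06,0]
    - [0.088,0.07,0]
    - [0.088,0.07,0]
  roll: [0.115,0.23,0.345,0.46,0.575,0.69,0.77,0.77]

```text
clock: 10.18
tool_pos: [0.4902, 0.1324, 0.2492]
eef_rot: [0.251, 0.968, 0.007, -0.006]
contact_force: [-0.3, -0.0, 0.5]
opening: 0.452
```

Run:
```python
from h import *
s=status.get_state(); print(s['tool_pos'],s['eef_rot'],s['q'])
n=s['eef_rot']; print(np.degrees(np.arctan2(2*n[1]*n[1]-1,2*n[0]*n[1])))
```

```text
[0.49021513 0.13235766 0.24918833] [ 0.25141681  0.9678344   0.00699078 -0.00610725] [-0.1740637   0.55716112 -0.26558356  1.91867644  0.18992234  0.69171907
  0.5143898 ]
60.873579157753234
```

Call:
carry_out:
  linear:
    - [-0.002,-0.003,-0.03]
    - [-0.004,-0.006,-0.065]
    - [-0.004,-0.006,-0.1]
    - [-0.004,-0.006,-0.12]
    - [-0.004,-0.006,-0.128]
    - [-0.004,-0.006,-0.128]
  roll: [0,0,0,0,0,0]

```text
clock: 10.68
tool_pos: [0.4848, 0.1259, 0.1196]
eef_rot: [0.252, 0.968, 0.006, -0.008]
contact_force: [-0.1, -0.8, 0.4]
opening: 0.444
```

Call:
carry_out:
  linear:
    - [-0.001,-0.002,0]
    - [-0.003,-0.005,0]
    - [-0.004,-0.007,0]
    - [-0.005,-0.009,0]
    - [-0.006,-0.0105,0]
    - [-0.006,-0.0105,0]
  roll: [0,0,0,0,0,0]

```text
clock: 11.18
tool_pos: [0.4789, 0.1149, 0.1202]
eef_rot: [0.252, 0.968, 0.006, -0.007]
contact_force: [-0.6, 0.5, -0.4]
opening: 0.453
```

Call:
carry_out:
  linear:
    - [-0.001,-0.0017,0]
    - [-0.002,-0.0035,0]
    - [-0.0025,-0.0043,0]
    - [-0.0025,-0.0043,0]
  roll: [0,0,0,0]

```text
clock: 11.52
tool_pos: [0.4776, 0.1122, 0.1206]
eef_rot: [0.252, 0.968, 0.007, -0.006]
contact_force: [1.4, 4.0, 1.4]
opening: 0.449
```

Call:
carry_out:
  linear:
    - [-0.001,-0.0017,0]
    - [-0.0015,-0.0026,0]
    - [-0.0015,-0.0026,0]
  roll: [0,0,0]

```text
clock: 11.77
tool_pos: [0.4776, 0.1119, 0.1207]
eef_rot: [0.251, 0.968, 0.01, -0.005]
contact_force: [3.3, 6.9, -3.3]
opening: 0.454
```

Call:
carry_out:
  linear:
    - [-0.0015,-0.0026,0]
    - [-0.003,-0.005,0]
    - [-0.003,-0.005,0]
  roll: [0,0,0]

```text
clock: 12.02
tool_pos: [0.4775, 0.1115, 0.1207]
eef_rot: [0.249, 0.968, 0.014, -0.003]
contact_force: [5.2, 11.3, -8.1]
opening: 0.451
```

Call:
carry_out:
  linear:
    - [0.002,0.0035,0]
    - [0.0045,0.0075,0]
    - [0.006,0.0105,-0.003]
    - [0.006,0.0105,-0.008]
    - [0.006,0.0105,-0.01]
    - [0.006,0.0105,-0.01]
  roll: [0,0,0,0,0,0]

```text
clock: 12.52
tool_pos: [0.4825, 0.1211, 0.1099]
eef_rot: [0.249, 0.968, 0.013, -0.004]
contact_force: [-1.0, 0.3, -1.5]
opening: 0.451
```

```bash
python3 v2.py 6
```

```text
side grip_mid [317.4 232.9] 0.55 [0.4791 0.1293 0.1183]
top grip_mid [344.5 227.2] 0.4 [ 0.5057 -0.1886  0.0102]
side grip_hinge [316.  246.3] 0.71 [0.4801 0.1312 0.0811]
side crank_axis [299.4 263.8] 0.9 [0.5146 0.1787 0.0707]
top crank_axis [217.2 223.9] 0.86 [0.5075 0.1335 0.441 ]
side 0.062 162 [0.501  0.1555 0.0697] [0.473 0.117 0.062] [0.522 0.185 0.076]
side 0.078 26 [0.4782 0.1284 0.0839] [0.459 0.098 0.079] [0.483 0.135 0.09 ]
side 0.092 38 [0.4713 0.1073 0.0962] [0.457 0.096 0.093] [0.505 0.155 0.1  ]
side 0.1 60 [0.4846 0.1458 0.1043] [0.457 0.098 0.1  ] [0.505 0.156 0.11 ]
side 0.11 37 [0.4777 0.1275 0.1142] [0.456 0.096 0.11 ] [0.501 0.158 0.12 ]
side 0.12 17 [0.4802 0.1301 0.1237] [0.456 0.093 0.12 ] [0.487 0.153 0.127]
side 0.128 25 [0.4617 0.1007 0.1354] [0.455 0.092 0.129] [0.487 0.152 0.14 ]
side 0.14 667 [0.5058 0.1913 0.181 ] [0.458 0.095 0.14 ] [0.548 0.216 0.2  ]
top 0.062 6 [0.5203 0.1779 0.0697] [0.517 0.174 0.065] [0.523 0.183 0.071]
top 0.14 121 [0.5312 0.177  0.1981] [0.503 0.144 0.16 ] [0.556 0.192 0.2  ]
```

View pics/side6.png

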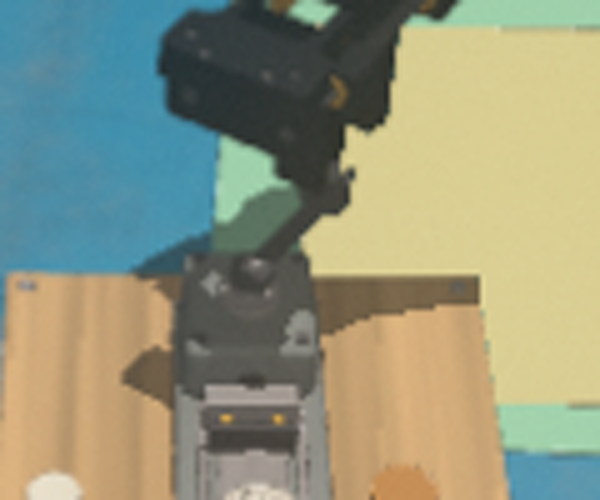

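Call:
carry_out:
  linear:
    - [0,0,0]
    - [0,0,0]
    - [0,0,0]
    - [0,0,0]
    - [0,0,0]
  roll: [0,0,0,0,0]
  gripper: 0.2
  grip_force: 3

```text
clock: 13.33
tool_pos: [0.4837, 0.1222, 0.1109]
eef_rot: [0.249, 0.968, 0.015, -0.003]
contact_force: [-0.8, -0.4, -0.5]
opening: 0.2
```

Call:
carry_out:
  linear:
    - [0,0,0]
    - [0,0,0]
    - [0,0,0]
  roll: [0,0,0]
  gripper: 0.15

```text
clock: 13.58
tool_pos: [0.4841, 0.1228, 0.111]
eef_rot: [0.249, 0.968, 0.015, -0.002]
contact_force: [1.5, 3.0, 0.1]
opening: 0.172
```

Call:
carry_out:
  linear:
    - [0,0,0]
    - [0,0,0]
    - [0,0,0]
  roll: [0,0,0]
  gripper: 0.05
  grip_force: 40

```text
clock: 13.83
tool_pos: [0.4841, 0.1228, 0.111]
eef_rot: [0.249, 0.968, 0.015, -0.002]
contact_force: [1.3, 2.0, 0.2]
opening: 0.156
```

```bash
cat > arc.py <<'E'
import sys,numpy as np
from plant import status
# arc.py cx cy dphi n extra_r
cx,cy,dp,n,er=[float(a) for a in sys.argv[1:6]]; n=int(n)
t=status.get_state(); p=t['tool_pos'][:2]-[cx,cy]; r=np.hypot(*p); a=np.arctan2(p[1],p[0]); f=t['contact_force']
tg=np.array([np.sin(a),-np.cos(a)])
print('r',r,'ang',np.degrees(a),'z',t['tool_pos'][2],'Ft',f[:2]@tg,'Fr',f[:2]@p/r,'Fz',f[2],'op',t['opening'],t['clock'])
R=.06+er
print([[round(float(R*np.cos(a-dp*k)-p[0]),4),round(float(R*np.sin(a-dp*k)-p[1]),4),0] for k in range(1,n+1)])
E
python3 arc.py .515 .173 .06 6 0.0
```

```text
r 0.05899039957598299 ang -121.6307180983137 z 0.1109802981007786 Ft -0.030919889985516674 Fr -2.3529904840479454 Fz 0.19744220734220508 op 0.15624442838677027 13.8333
[[-0.0035, 0.0011, 0], [-0.0064, 0.0033, 0], [-0.0092, 0.0056, 0], [-0.0118, 0.0081, 0], [-0.0142, 0.0107, 0], [-0.0165, 0.0135, 0]]
```

Call:
carry_out:
  linear:
    - [-0.0035,0.0011,0]
    - [-0.0064,0.0033,0]
    - [-0.0092,0.0056,0]
    - [-0.0118,0.0081,0]
    - [-0.0142,0.0107,0]
    - [-0.0165,0.0135,0]
  roll: [0,0,0,0,0,0]

```text
clock: 14.33
tool_pos: [0.4708, 0.1337, 0.1111]
eef_rot: [0.251, 0.968, 0.015, 0.001]
contact_force: [9.1, -5.8, -4.0]
opening: 0.161
```

```bash
python3 arc.py .515 .173 .06 8 0.0
```

```text
r 0.05916369899136911 ang -138.3317096173155 z 0.1110745353900602 Ft -10.37761120910209 Fr -2.9567572821475467 Fz -4.018165497924899 op 0.16126435236894426 14.3333
[[-0.0029, 0.0022, 0], [-0.0051, 0.0051, 0], [-0.007, 0.0081, 0], [-0.0088, 0.0112, 0], [-0.0104, 0.0145, 0], [-0.0118, 0.0178, 0], [-0.013, 0.0212, 0], [-0.014, 0.0246, 0]]
```

Call:
carry_out:
  linear:
    - [-0.0029,0.0022,0]
    - [-0.0051,0.0051,0]
    - [-0.007,0.0081,0]
    - [-0.0088,0.0112,0]
    - [-0.0104,0.0145,0]
    - [-0.0118,0.0178,0]
    - [-0.013,0.0212,0]
    - [-0.014,0.0246,0]
  roll: [0,0,0,0,0,0,0,0]

```text
clock: 15.0
tool_pos: [0.4586, 0.1541, 0.111]
eef_rot: [0.254, 0.967, 0.012, 0.002]
contact_force: [6.2, -8.0, -1.9]
opening: 0.159
```

```bash
python3 arc.py .515 .173 .06 8 0.0; python3 v2.py 7
```

```text
r 0.05949175045853642 ang -161.48179928512369 z 0.11103860697145199 Ft -9.570902238081093 Fr -3.2888402687741602 Fz -1.934236922252554 op 0.15897192830881776 15.0
[[-0.0015, 0.0033, 0], [-0.0024, 0.0068, 0], [-0.003, 0.0103, 0], [-0.0034, 0.0139, 0], [-0.0036, 0.0175, 0], [-0.0035, 0.0211, 0], [-0.0033, 0.0247, 0], [-0.0029, 0.0283, 0]]
top grip_mid [198.3 222. ] 0.72 [0.5128 0.2081 0.201 ]
side grip_hinge [328. 258.] 0.75 [0.4536 0.1632 0.0776]
side crank_axis [300.5 260.2] 0.63 [0.5127 0.1663 0.0697]
top crank_axis [217.1 222.2] 0.82 [0.5141 0.1756 0.074 ]
side 0.062 183 [0.4918 0.1683 0.0695] [0.451 0.148 0.062] [0.522 0.185 0.076]
side 0.078 16 [0.4561 0.1649 0.0834] [0.452 0.158 0.079] [0.461 0.167 0.087]
side 0.092 6 [0.4561 0.1719 0.0983] [0.453 0.164 0.095] [0.464 0.177 0.099]
side 0.1 16 [0.4577 0.1755 0.105 ] [0.453 0.166 0.101] [0.462 0.177 0.11 ]
side 0.11 12 [0.4574 0.1746 0.1147] [0.454 0.164 0.11 ] [0.461 0.179 0.119]
side 0.12 10 [0.4579 0.176  0.1239] [0.455 0.167 0.122] [0.461 0.179 0.127]
side 0.128 11 [0.458  0.1778 0.1333] [0.455 0.172 0.129] [0.462 0.18  0.14 ]
side 0.14 674 [0.4868 0.2228 0.1846] [0.458 0.133 0.156] [0.532 0.252 0.2  ]
top 0.062 28 [0.5174 0.1708 0.0706] [0.504 0.165 0.063] [0.523 0.179 0.075]
top 0.14 31 [0.4739 0.1198 0.1771] [0.458 0.1   0.164] [0.511 0.195 0.2  ]
```

View pics/side7.png

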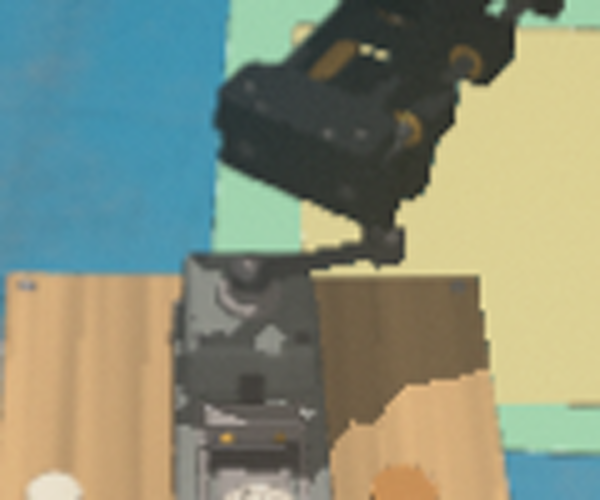

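View pics/top7.png

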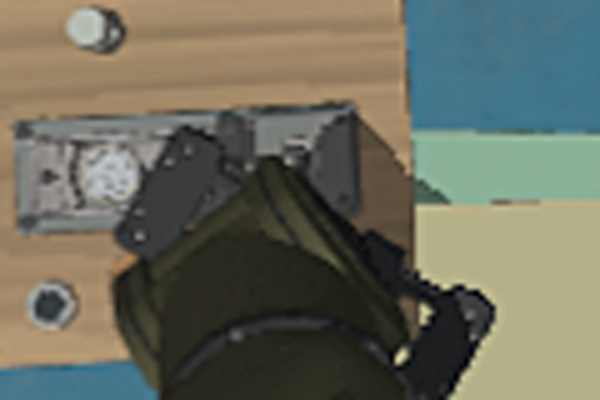

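Call:
carry_out:
  linear:
    - [-0.0015,0.0033,0]
    - [-0.0024,0.0068,0]
    - [-0.003,0.0103,0]
    - [-0.0034,0.0139,0]
    - [-0.0036,0.0175,0]
    - [-0.0035,0.0211,0]
    - [-0.0033,0.0247,0]
    - [-0.0029,0.0283,0]
  roll: [0,0,0,0,0,0,0,0]

```text
clock: 16.07
tool_pos: [0.4552, 0.1775, 0.1109]
eef_rot: [0.256, 0.967, 0.008, 0.002]
contact_force: [2.8, -9.1, 3.4]
opening: 0.157
```

```bash
python3 arc.py .515 .173 .05 8 0.0; python3 v2.py 8 >/dev/null
python3 - <<'E'
import cv2
from h import *
s=snapshot('side'); a=s['img'][255:345,260:350]; cv2.imwrite('pics/s8b.png',cv2.resize(a[:,:,::-1],None,fx=6,fy=6,interpolation=2))
E
```

```text
r 0.05998080070520912 ang 175.6675516543362 z 0.11087969461738081 Ft -8.871313834090731 Fr -3.482282889883641 Fz 3.3574619433418125 op 0.15682543795877418 16.0667
[[0.0003, 0.003, 0], [0.0007, 0.006, 0], [0.0013, 0.0089, 0], [0.0021, 0.0118, 0], [0.003, 0.0147, 0], [0.004, 0.0175, 0], [0.0052, 0.0202, 0], [0.0065, 0.0229, 0]]
```

View pics/s8b.png

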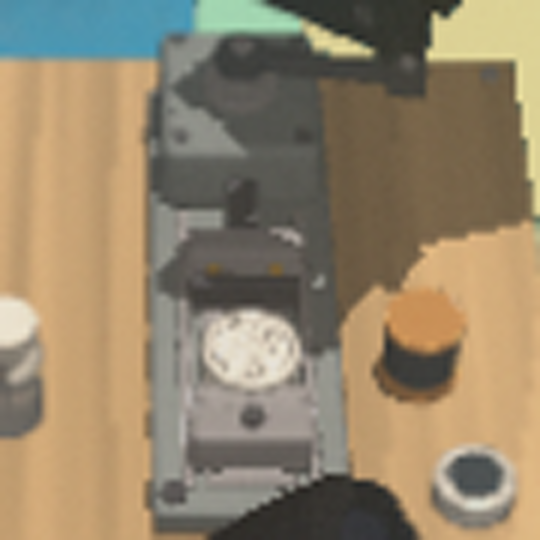

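Call:
carry_out:
  linear:
    - [0.0003,0.003,0]
    - [0.0007,0.006,0]
    - [0.0013,0.0089,0]
    - [0.0021,0.0118,0]
    - [0.003,0.0147,0]
    - [0.004,0.0175,0]
  roll: [0,0,0,0,0,0]

```text
clock: 17.02
tool_pos: [0.4575, 0.1908, 0.1108]
eef_rot: [0.257, 0.966, 0.005, 0.001]
contact_force: [-1.5, -8.0, 6.0]
opening: 0.159
```

```bash
cat > v3.py <<'E'
from h import *
import sys
s=snapshot('side'); a=s['img'][255:345,260:350]; cv2.imwrite(f'pics/s{sys.argv[1]}b.png',cv2.resize(a[:,:,::-1],None,fx=6,fy=6,interpolation=2))
E
python3 arc.py .515 .173 .04 8 0.0; python3 v3.py 9
```

```text
r 0.060156856430389545 ang 162.81146185226757 z 0.11080755535112902 Ft -8.06168897177174 Fr -0.8928488418951891 Fz 6.028053216281846 op 0.15917570401568049 17.0167
[[0.0009, 0.0022, 0], [0.0018, 0.0045, 0], [0.0027, 0.0067, 0], [0.0037, 0.0089, 0], [0.0048, 0.011, 0], [0.006, 0.0131, 0], [0.0073, 0.0151, 0], [0.0086, 0.0171, 0]]
```

View pics/s9b.png

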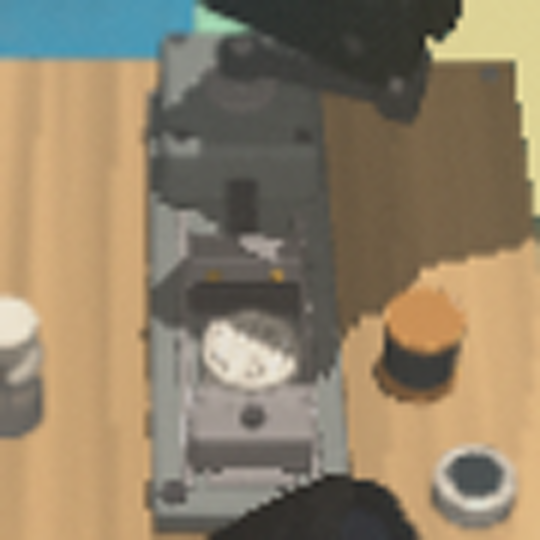

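```bash
python3 arc.py .515 .173 .04 6 0.0015|tail -1
```

```text
[[-0.0004, 0.0027, 0], [0.0005, 0.005, 0], [0.0015, 0.0073, 0], [0.0026, 0.0095, 0], [0.0037, 0.0116, 0], [0.005, 0.0138, 0]]
```

Call:
carry_out:
  linear:
    - [-0.0004,0.0027,0.001]
    - [0.0005,0.005,0.002]
    - [0.0015,0.0073,0.002]
    - [0.0026,0.0095,0.002]
    - [0.0037,0.0116,0.002]
    - [0.005,0.0138,0.002]
  roll: [0,0,0,0,0,0]

```text
clock: 17.57
tool_pos: [0.4605, 0.199, 0.1112]
eef_rot: [0.259, 0.966, -0.001, -0.001]
contact_force: [1.0, -10.0, -8.2]
opening: 0.155
```

```bash
python3 arc.py .515 .173 .04 6 0.0015; python3 v3.py 10
```

```text
r 0.06037673541065613 ang 154.47690477872354 z 0.11124390698691144 Ft -8.546298787007785 Fr -5.218683767634267 Fz -8.166509772618497 op 0.15540249459677805 17.5667
[[0.0001, 0.0027, 0], [0.0013, 0.0048, 0], [0.0026, 0.0069, 0], [0.0039, 0.009, 0], [0.0054, 0.011, 0], [0.0069, 0.0129, 0]]
```

View pics/s10b.png

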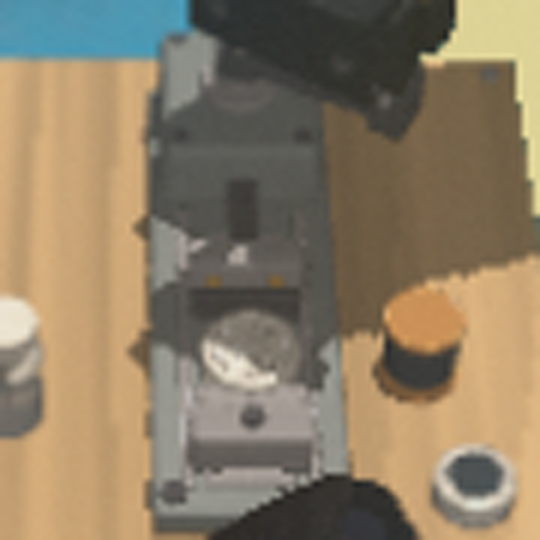

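Call:
carry_out:
  linear:
    - [0.0005,0.0025,0]
    - [0.0017,0.0046,0]
    - [0.003,0.0067,0]
    - [0.0044,0.0088,0]
    - [0.0058,0.0108,0]
    - [0.0073,0.0127,0]
  roll: [0,0,0,0,0,0]

```text
clock: 18.12
tool_pos: [0.4653, 0.2077, 0.1109]
eef_rot: [0.26, 0.966, -0.005, -0.003]
contact_force: [-3.5, -8.6, 5.2]
opening: 0.157
```

```bash
python3 arc.py .515 .173 .03 6 0.001; python3 v3.py 11
```

```text
r 0.06057914520916909 ang 145.11087461612786 z 0.11088192948380166 Ft -9.098231836153664 Fr -2.072215074249336 Fz 5.1940434252737235 op 0.15724433256987522 18.1167
[[0.0007, 0.0017, 0], [0.0018, 0.0032, 0], [0.003, 0.0046, 0], [0.0042, 0.006, 0], [0.0054, 0.0073, 0], [0.0067, 0.0086, 0]]
```

View pics/s11b.png

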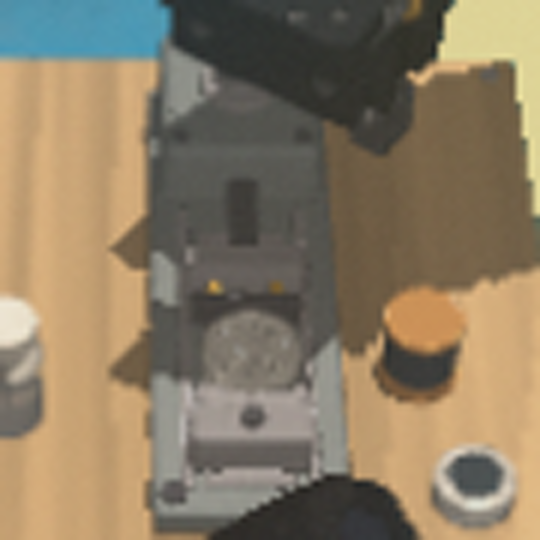

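Run:
```python
from h import *
s=snapshot('side')
g=lambda c,r,z:np.round(at_z(s,(c/6+260,r/6+255),z),4)
print('tin',g(252,348,.034),g(252,309,.034),'stop rear top',g(252,390,.038),'stop front top',g(252,441,.038),'plate front top',g(245,304,.038),g(245,296,.038),'block front top',g(245,282,.038),'block rear',g(245,250,.038))
```

```text
tin [0.5039 0.2845 0.034 ] [0.5045 0.267  0.034 ] stop rear top [0.5033 0.3063 0.038 ] stop front top [0.5025 0.3279 0.038 ] plate front top [0.507  0.2684 0.038 ] [0.5072 0.2648 0.038 ] block front top [0.5074 0.2584 0.038 ] block rear [0.508  0.2435 0.038 ]
```

Call:
carry_out:
  linear:
    - [0.0007,0.0017,0]
    - [0.0018,0.0032,0]
    - [0.003,0.0046,0]
    - [0.0042,0.006,0]
    - [0.0054,0.0073,0]
    - [0.0067,0.0086,0]
  roll: [0,0,0,0,0,0]

```text
clock: 18.72
tool_pos: [0.4695, 0.2132, 0.1108]
eef_rot: [0.261, 0.965, -0.009, -0.005]
contact_force: [-4.7, -7.9, 7.5]
opening: 0.153
```

```bash
python3 arc.py .515 .173 .03 6 0.001; python3 v3.py 12
```

```text
r 0.06075759310508358 ang 138.54162666815068 z 0.11078070181051283 Ft -9.033691474184039 Fr -1.6812995767996248 Fz 7.523861246550566 op 0.15292431607136822 18.7167
[[0.0011, 0.0015, 0], [0.0023, 0.0028, 0], [0.0036, 0.0041, 0], [0.005, 0.0053, 0], [0.0064, 0.0065, 0], [0.0078, 0.0077, 0]]
```

View pics/s12b.png

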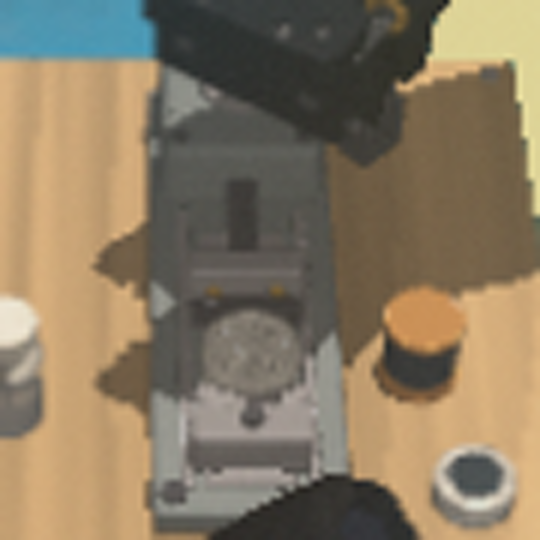

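Call:
carry_out:
  linear:
    - [0.0011,0.0015,0.0005]
    - [0.0023,0.0028,0.0005]
    - [0.0036,0.0041,0.0005]
    - [0.005,0.0053,0.0005]
    - [0.0064,0.0065,0.0005]
    - [0.0078,0.0077,0.0005]
  roll: [0,0,0,0,0,0]

```text
clock: 19.27
tool_pos: [0.4742, 0.2183, 0.1109]
eef_rot: [0.261, 0.965, -0.013, -0.007]
contact_force: [-5.4, -8.6, 4.1]
opening: 0.155
```

```bash
python3 arc.py .515 .173 .03 5 0.001; python3 v3.py 13
```

```text
r 0.06092279498634885 ang 132.0159538427393 z 0.11085583650109045 Ft -9.774849570500454 Fr -2.7388836893808945 Fz 4.142794832738396 op 0.1545185605144413 19.2667
[[0.0013, 0.0013, 0], [0.0027, 0.0024, 0], [0.0042, 0.0035, 0], [0.0057, 0.0046, 0], [0.0072, 0.0056, 0]]
```

View pics/s13b.png

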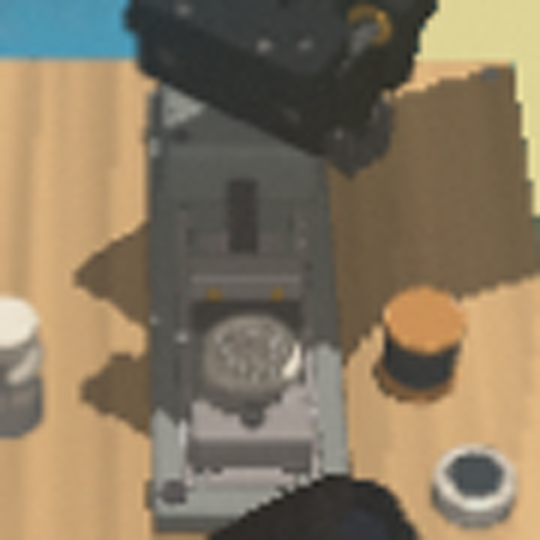

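Call:
carry_out:
  linear:
    - [0.0013,0.0013,0.0003]
    - [0.0027,0.0024,0.0003]
    - [0.0042,0.0035,0.0003]
    - [0.0057,0.0046,0.0003]
    - [0.0072,0.0056,0.0003]
  roll: [0,0,0,0,0]

```text
clock: 19.73
tool_pos: [0.4783, 0.2219, 0.1108]
eef_rot: [0.261, 0.965, -0.016, -0.01]
contact_force: [-6.3, -6.9, 6.3]
opening: 0.157
```

```bash
python3 arc.py .515 .173 .03 5 0.001; python3 v3.py 14
```

```text
r 0.06107916357567523 ang 126.88903206747848 z 0.11081727329624873 Ft -9.169851238702755 Fr -1.7648126987600297 Fz 6.344045593130316 op 0.15706249353829999 19.7333
[[0.0015, 0.001, 0], [0.003, 0.002, 0], [0.0046, 0.003, 0], [0.0062, 0.004, 0], [0.0077, 0.0049, 0]]
```

View pics/s14b.png

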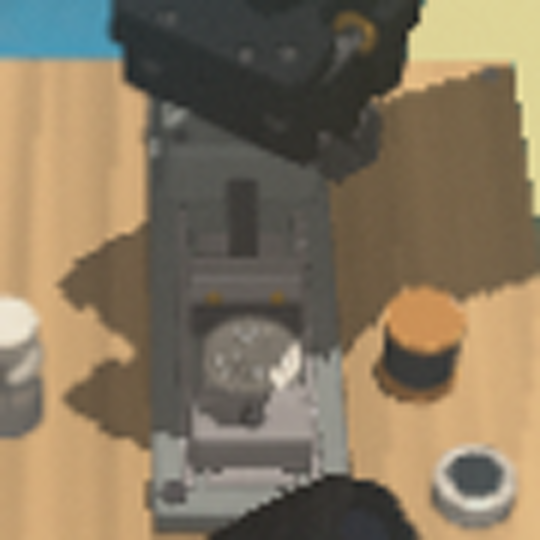

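```bash
python3 - <<'E'
import numpy as np
P=np.array([(.4841,.1228),(.4708,.1337),(.4586,.1541),(.4552,.1775),(.4575,.1908),(.4605,.199),(.4653,.2077),(.4695,.2132),(.4742,.2183),(.4783,.2219)])
A=np.c_[2*P,np.ones(len(P))]; s=np.linalg.lstsq(A,(P**2).sum(1),rcond=None)[0]; print(s[:2],np.sqrt(s[2]+s[:2]@s[:2]))
c=s[:2]
d=P-c; print(np.degrees(np.unwrap(np.arctan2(d[:,1],d[:,0]))), np.hypot(*d.T))
E
python3 arc.py .5155 .1739 .03 5 0.001
```

```text
[0.51551355 0.17427778] 0.060350131195348766
[-121.39300309 -137.77608757 -160.47885479 -183.05808558 -195.89691403
 -204.19839463 -213.64779839 -220.22741442 -226.81803291 -231.99477532] [0.06030566 0.06038094 0.06038456 0.06039956 0.06032044 0.06031317
 0.06031952 0.06026761 0.06037189 0.06043776]
r 0.06065936710685768 ang 127.3265335858575 z 0.11079289134556079 Ft -8.331374856428956 Fr -1.9649137919859576 Fz 5.752063940858087 op 0.1637938477662447 19.7833
[[0.0013, 0.0014, 0], [0.0028, 0.0024, 0], [0.0043, 0.0034, 0], [0.0059, 0.0043, 0], [0.0075, 0.0053, 0]]
```

Call:
carry_out:
  linear:
    - [0.0013,0.0014,0.0003]
    - [0.0028,0.0024,0.0003]
    - [0.0043,0.0034,0.0003]
    - [0.0059,0.0043,0.0003]
    - [0.0075,0.0053,0.0003]
  roll: [0,0,0,0,0]

```text
clock: 20.2
tool_pos: [0.4828, 0.2251, 0.1108]
eef_rot: [0.261, 0.965, -0.019, -0.013]
contact_force: [-7.3, -6.8, 5.4]
opening: 0.154
```

```bash
python3 arc.py .5155 .1743 .03 5 0.001; python3 v3.py 15
```

```text
r 0.06044271603054033 ang 122.77803433738333 z 0.11077561562860626 Ft -9.822835768042372 Fr -1.79916610031146 Fz 5.354525919325708 op 0.1536567641066879 20.2
[[0.0013, 0.0014, 0], [0.0028, 0.0024, 0], [0.0044, 0.0032, 0], [0.0061, 0.0041, 0], [0.0077, 0.0048, 0]]
```

View pics/s15b.png

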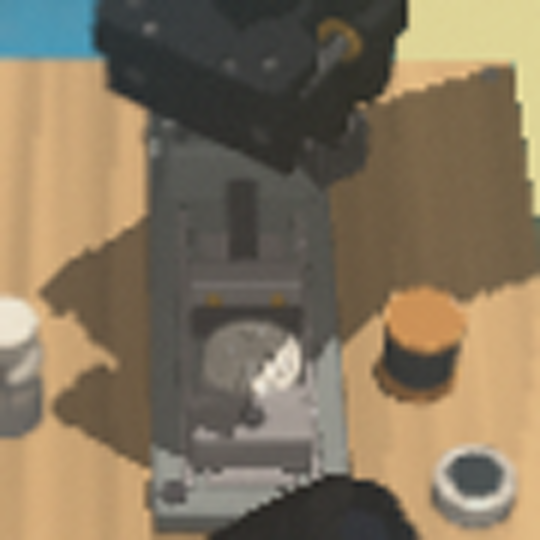

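Call:
carry_out:
  linear:
    - [0.0013,0.0014,0.0003]
    - [0.0028,0.0024,0.0003]
    - [0.0044,0.0032,0.0003]
    - [0.0061,0.0041,0.0003]
  roll: [0,0,0,0]

```text
clock: 20.58
tool_pos: [0.486, 0.2271, 0.1108]
eef_rot: [0.261, 0.965, -0.022, -0.015]
contact_force: [-6.7, -7.1, 5.9]
opening: 0.155
```

```bash
python3 arc.py .5155 .1743 .03 5 0.001; python3 v3.py 16
```

```text
r 0.06048519869186165 ang 119.22741289506337 z 0.11077426070577934 Ft -9.306454290926789 Fr -2.9771119886655883 Fz 5.945299100977744 op 0.15474438038857358 20.5833
[[0.0014, 0.0013, 0], [0.003, 0.0021, 0], [0.0047, 0.0029, 0], [0.0063, 0.0036, 0], [0.008, 0.0043, 0]]
```

View pics/s16b.png

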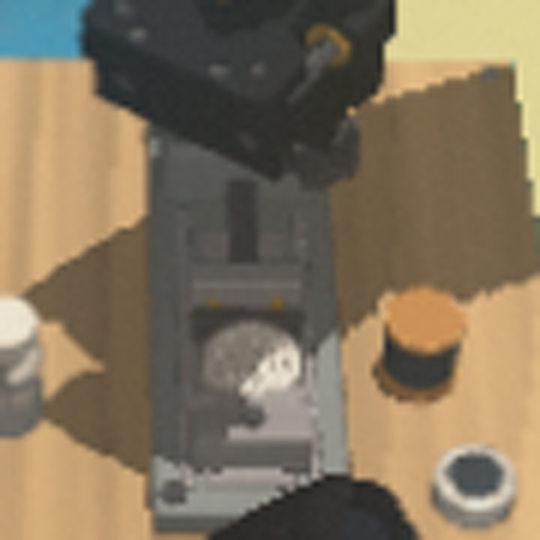

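Call:
carry_out:
  linear:
    - [0.0014,0.0013,0.0003]
    - [0.003,0.0021,0.0003]
    - [0.0047,0.0029,0.0003]
    - [0.0063,0.0036,0.0003]
    - [0.008,0.0043,0.0003]
  roll: [0,0,0,0,0]

```text
clock: 21.05
tool_pos: [0.4906, 0.2296, 0.1107]
eef_rot: [0.261, 0.965, -0.026, -0.018]
contact_force: [-7.5, -6.2, 5.5]
opening: 0.161
```

```bash
python3 arc.py .5155 .1743 .03 5 0.001; python3 v3.py 17
```

```text
r 0.06060423084601859 ang 114.25315013098144 z 0.11072704274644937 Ft -9.417065548696762 Fr -2.5835586249312485 Fz 5.522953405128635 op 0.1605629998781002 21.05
[[0.0015, 0.0011, 0], [0.0032, 0.0018, 0], [0.0049, 0.0024, 0], [0.0067, 0.003, 0], [0.0084, 0.0035, 0]]
```

View pics/s17b.png

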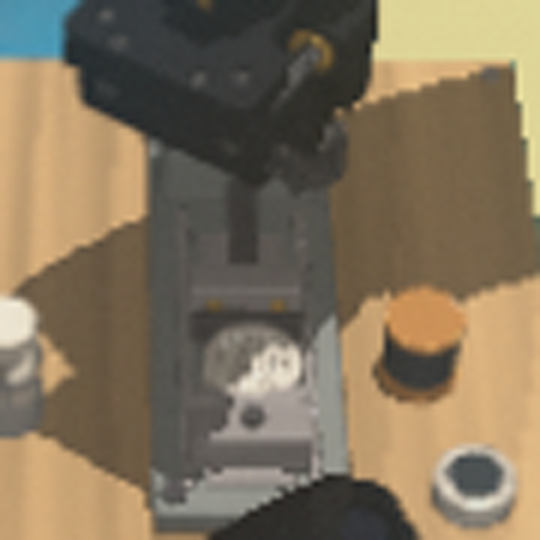

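Run:
```python
from h import *
s=snapshot('side'); a=s['img'][292:332,288:318]; cv2.imwrite('pics/z17.png',cv2.resize(a[:,:,::-1],None,fx=15,fy=15,interpolation=0))
```

```text
(no output)
```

View pics/z17.png

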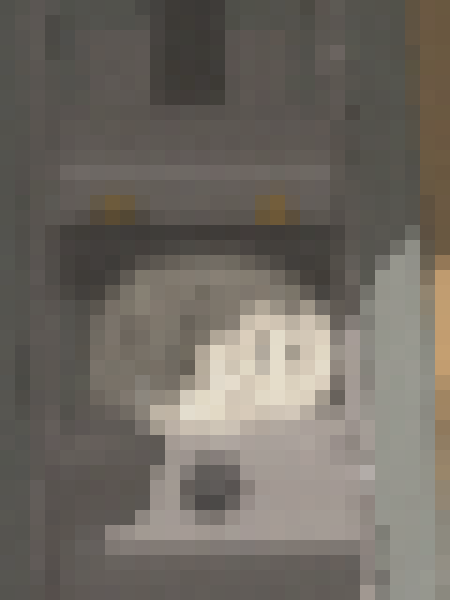

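```bash
python3 - <<'E'
from h import *
s=snapshot('side')
g=lambda c,r,z:np.round(at_z(s,(c,r),z)[1],4)
print('block edge',g(302,303.5,.038),'plate back',g(302,307,.038),'tin back',g(302,309.2,.034),'tin front',g(302,321,.034),'stop back',g(302,320.7,.038),'stop front',g(302,328.2,.038))
E
python3 arc.py .5155 .1743 .03 4 0.0008
```

```text
block edge 0.2623 plate back 0.2719 tin back 0.2743 tin front 0.3055 stop back 0.3081 stop front 0.3272
r 0.06062791905908646 ang 113.88419349073364 z 0.11074908468909489 Ft -8.945967975283319 Fr -3.3913654182334456 Fz 5.660192062226848 op 0.15922774241357285 21.2
[[0.0016, 0.0009, 0], [0.0033, 0.0015, 0], [0.005, 0.0021, 0], [0.0068, 0.0027, 0]]
```

Call:
carry_out:
  linear:
    - [0.0016,0.0009,0.0003]
    - [0.0033,0.0015,0.0003]
    - [0.005,0.0021,0.0003]
    - [0.0068,0.0027,0.0003]
  roll: [0,0,0,0]

```text
clock: 21.53
tool_pos: [0.4935, 0.2309, 0.1107]
eef_rot: [0.261, 0.965, -0.028, -0.021]
contact_force: [-9.5, -6.1, 6.7]
opening: 0.159
```

```bash
cat > z.py <<'E'
from h import *
import sys
s=snapshot('side'); a=s['img'][292:332,288:318]; cv2.imwrite(f'pics/z{sys.argv[1]}.png',cv2.resize(a[:,:,::-1],None,fx=15,fy=15,interpolation=0))
E
python3 arc.py .5155 .1743 .03 5 0.0008; python3 z.py 18
```

```text
r 0.060685527063587194 ang 111.20738673159424 z 0.11070973320493448 Ft -11.068138155881979 Fr -2.246567527475482 Fz 6.737458347279593 op 0.15903016673198023 21.5333
[[0.0017, 0.0007, 0], [0.0034, 0.0013, 0], [0.0051, 0.0019, 0], [0.0069, 0.0023, 0], [0.0087, 0.0028, 0]]
```

View pics/z18.png

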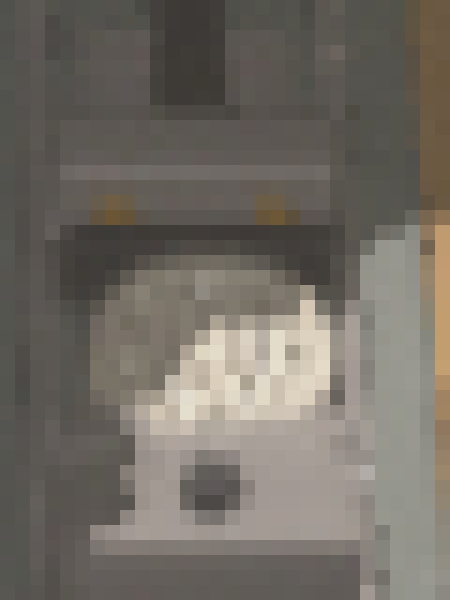

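Call:
carry_out:
  linear:
    - [0.0017,0.0007,0.0003]
    - [0.0034,0.0013,0.0003]
    - [0.0051,0.0019,0.0003]
    - [0.0069,0.0023,0.0003]
  roll: [0,0,0,0]

```text
clock: 21.92
tool_pos: [0.4963, 0.2319, 0.1107]
eef_rot: [0.26, 0.965, -0.031, -0.024]
contact_force: [-9.6, -6.0, 6.7]
opening: 0.156
```

```bash
python3 arc.py .5155 .1743 .03 5 0.0008; python3 z.py 19
```

```text
r 0.06075097183693514 ang 108.41512522928814 z 0.11065713096945487 Ft -10.973724021451336 Fr -2.669366289334973 Fz 6.677877404934746 op 0.1557143844054622 21.9167
[[0.0017, 0.0006, 0], [0.0035, 0.0011, 0], [0.0052, 0.0015, 0], [0.007, 0.0019, 0], [0.0088, 0.0023, 0]]
```

View pics/z19.png

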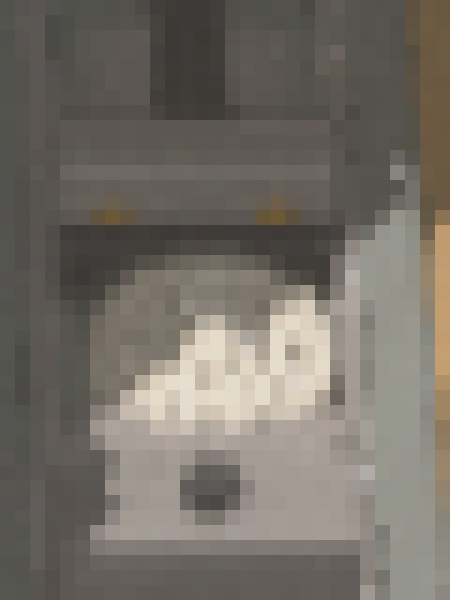

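Call:
carry_out:
  linear:
    - [0.0017,0.0006,0.0003]
    - [0.0035,0.0011,0.0003]
    - [0.0052,0.0015,0.0003]
    - [0.007,0.0019,0.0003]
    - [0.0088,0.0023,0.0003]
  roll: [0,0,0,0,0]

```text
clock: 22.38
tool_pos: [0.5004, 0.2334, 0.1106]
eef_rot: [0.259, 0.965, -0.034, -0.028]
contact_force: [-10.5, -5.1, 8.1]
opening: 0.158
```

```bash
python3 arc.py .5155 .1743 .03 5 0.0008; python3 z.py 20
```

```text
r 0.06096166840581523 ang 104.37652427543436 z 0.11063557448445475 Ft -11.415071635067227 Fr -2.368883300261744 Fz 8.118925685180795 op 0.1580344359170304 22.3833
[[0.0018, 0.0003, 0], [0.0036, 0.0006, 0], [0.0054, 0.001, 0], [0.0072, 0.0012, 0], [0.009, 0.0014, 0]]
```

View pics/z20.png

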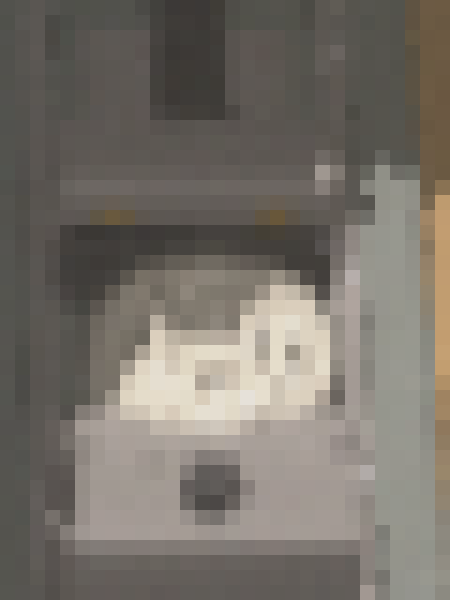

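Call:
carry_out:
  linear:
    - [0.0018,0.0003,0.0003]
    - [0.0036,0.0006,0.0003]
    - [0.0054,0.001,0.0003]
    - [0.0072,0.0012,0.0003]
    - [0.0072,0.0012,0.0003]
  roll: [0,0,0,0,0]

```text
clock: 22.85
tool_pos: [0.5029, 0.2341, 0.1107]
eef_rot: [0.259, 0.965, -0.037, -0.032]
contact_force: [-10.7, -4.9, 6.0]
opening: 0.159
```

```bash
python3 arc.py .5155 .1743 .03 5 0.0008; python3 z.py 21
```

```text
r 0.06111197268250286 ang 101.88429145511955 z 0.11066673574521452 Ft -11.47056523015415 Fr -2.598797625652358 Fz 5.994156607088948 op 0.15895066441069478 22.85
[[0.0019, 0.0, 0], [0.0037, 0.0003, 0], [0.0055, 0.0006, 0], [0.0073, 0.0008, 0], [0.0091, 0.0009, 0]]
```

View pics/z21.png

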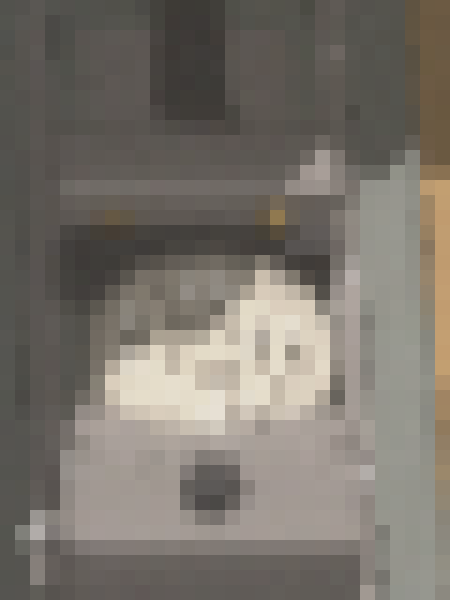

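Run:
```python
import cv2,numpy as np
for k in [17,18,19,20,21]:
    a=cv2.imread(f'pics/z{k}.png')[7::15,7::15].astype(float)
    pr=a[:,10:17].mean((1,2)); print(k,np.round(pr[5:21],0))
```

```text
17 [ 67.  69.  83.  87.  88.  92. 104.  95.  94.  86.  60.  71. 100. 123.
 116. 120.]
18 [ 67.  67.  74.  87.  88.  92. 106.  93.  94.  86.  60.  71. 100. 126.
 119. 116.]
19 [ 67.  66.  66.  88.  88.  92. 103.  94.  95.  86.  60.  69.  98. 123.
 117. 123.]
20 [ 67.  67.  68.  84.  88.  88.  93. 102.  94.  87.  63.  67.  95. 123.
 118. 127.]
21 [ 67.  67.  67.  75.  87.  88.  92. 107.  95.  88.  65.  67.  95. 124.
 131. 138.]
```

Run:
```python
import cv2,numpy as np
for k in [13,14,15,16,17]:
    a=cv2.imread(f'pics/s{k}b.png').astype(float); a=cv2.resize(a,(90,90),interpolation=cv2.INTER_AREA)
    b=a[37:77,28:58]; pr=b[:,10:17].mean((1,2)); print(k,np.round(pr[5:21],0))
```

```text
13 [ 79.  88.  89.  92. 104.  96.  95.  87.  66.  65.  87. 121. 124. 122.
 114. 113.]
14 [ 71.  89.  89.  92. 102.  96.  95.  91.  75.  61.  73. 102. 125. 129.
 122. 116.]
15 [ 69.  78.  87.  88.  92. 104.  96.  94.  87.  65.  63.  87. 121. 120.
 116. 118.]
16 [ 67.  69.  86.  88.  92. 103.  95.  94.  89.  72.  61.  79. 109. 122.
 123. 120.]
17 [ 67.  70.  83.  88.  88.  93. 103.  95.  92.  80.  62.  72. 100. 124.
 121. 118.]
```

Call:
carry_out:
  linear:
    - [0.0019,0.0,0.0003]
    - [0.0037,0.0003,0.0003]
    - [0.0055,0.0006,0.0003]
    - [0.0062,0.0007,0.0003]
  roll: [0,0,0,0]

```text
clock: 23.23
tool_pos: [0.5038, 0.2344, 0.1107]
eef_rot: [0.258, 0.965, -0.04, -0.037]
contact_force: [-11.8, -5.6, 7.0]
opening: 0.156
```

```bash
python3 arc.py .5155 .1743 .03 5 0.0008; python3 z.py 22
python3 - <<'E'
import cv2,numpy as np
for k in [21,22]:
    a=cv2.imread(f'pics/z{k}.png')[7::15,7::15].astype(float)
    pr=a[:,10:17].mean((1,2)); print(k,np.round(pr[5:21],0))
E
```

```text
r 0.06121088781693676 ang 101.0248055237443 z 0.11068651969239938 Ft -12.695578266671001 Fr -3.2153610426275665 Fz 7.010812212768237 op 0.15595141500848203 23.2333
[[0.0019, -0.0001, 0], [0.0037, 0.0002, 0], [0.0055, 0.0004, 0], [0.0073, 0.0006, 0], [0.0091, 0.0007, 0]]
21 [ 67.  67.  67.  75.  87.  88.  92. 107.  95.  88.  65.  67.  95. 124.
 131. 138.]
22 [ 67.  66.  67.  74.  87.  88.  92. 106.  93.  88.  64.  67.  94. 129.
 137. 147.]
```

Call:
carry_out:
  linear:
    - [0,0,0]
    - [0,0,0]
    - [0,0,0]
  roll: [0,0,0]

```text
clock: 23.53
tool_pos: [0.5033, 0.2345, 0.1109]
eef_rot: [0.258, 0.965, -0.04, -0.037]
contact_force: [-4.4, -5.0, 2.9]
opening: 0.16
```

```bash
python3 arc.py .5155 .1743 .03 1 0.0008
```

```text
r 0.06140830923553265 ang 101.45775013445162 z 0.1108902668480274 Ft -5.308788495417187 Fr -3.9911376680940664 Fz 2.887188713199077 op 0.15960940847256147 23.5333
[[0.0019, -0.0003, 0]]
```

Call:
carry_out:
  linear:
    - [-0.0008,-0.0008,0]
    - [-0.0008,-0.0008,0]
    - [-0.0008,-0.0008,0]
  roll: [0,0,0]

```text
clock: 23.78
tool_pos: [0.5031, 0.2344, 0.111]
eef_rot: [0.257, 0.965, -0.039, -0.036]
contact_force: [-1.1, -2.5, -0.8]
opening: 0.164
```

Call:
carry_out:
  linear:
    - [0,0,0]
    - [0,0,0]
    - [0,0,0]
    - [0,0,0]
  roll: [0,0,0,0]
  gripper: 0.4

```text
clock: 24.12
tool_pos: [0.503, 0.2354, 0.111]
eef_rot: [0.257, 0.965, -0.039, -0.036]
contact_force: [-0.2, 0.1, -0.6]
opening: 0.395
```

Call:
carry_out:
  linear:
    - [0,0,0.03]
    - [0,0,0.06]
    - [0,0,0.09]
    - [-0.03,-0.03,0.11]
    - [-0.06,-0.06,0.12]
    - [-0.09,-0.1,0.12]
    - [-0.1,-0.14,0.12]
    - [-0.1,-0.17,0.12]
  roll: [0,0,0,0,0,0,0,0]

```text
clock: 24.78
tool_pos: [0.4004, 0.0668, 0.2315]
eef_rot: [0.255, 0.966, -0.038, -0.037]
contact_force: [1.2, -1.1, 0.8]
opening: 0.399
```

```bash
cat > v4.py <<'E'
from h import *
import sys
k=sys.argv[1]
s=snapshot('side'); t=snapshot('top')
f=lambda i,n:cv2.resize(i[:,:,::-1],None,fx=n,fy=n,interpolation=2)
cv2.imwrite(f'pics/side{k}.png',f(s['img'][230:340,250:370],5)); cv2.imwrite(f'pics/top{k}.png',f(t['img'][190:260,160:260],6)); cv2.imwrite(f'pics/z{k}.png',cv2.resize(s['img'][292:332,288:318][:,:,::-1],None,fx=15,fy=15,interpolation=0))
for p,n,(r0,r1,c0,c1) in ((s,'side',(225,315,285,330)),(t,'top',(190,240,190,240))):
    pts=np.array([at_range(p,(c,r),p['range_z'][r,c]) for r in range(r0,r1) for c in range(c0,c1) if p['range_z'][r,c]>0])
    for lo,hi in ((.078,.09),(.092,.1),(.1,.11),(.11,.12),(.12,.128),(.128,.14),(.14,.2)):
        q=pts[(pts[:,2]>lo)&(pts[:,2]<=hi)]
        if len(q): print(n,lo,len(q),np.round(np.median(q,0),4),np.round(q.min(0),3),np.round(q.max(0),3))
E
python3 v4.py 30
```

```text
side 0.078 51 [0.5015 0.2365 0.0839] [0.489 0.228 0.078] [0.512 0.244 0.089]
side 0.092 16 [0.5008 0.2377 0.0981] [0.494 0.233 0.095] [0.508 0.242 0.1  ]
side 0.1 25 [0.5002 0.238  0.1048] [0.494 0.23  0.101] [0.508 0.243 0.109]
side 0.11 27 [0.5007 0.2391 0.1158] [0.495 0.234 0.11 ] [0.507 0.241 0.12 ]
side 0.12 18 [0.5009 0.2392 0.1243] [0.495 0.237 0.121] [0.507 0.24  0.127]
side 0.128 43 [0.5014 0.2354 0.1334] [0.495 0.225 0.128] [0.508 0.241 0.136]
top 0.078 17 [0.4946 0.2297 0.0844] [0.492 0.224 0.081] [0.514 0.238 0.088]
top 0.1 4 [0.4987 0.2261 0.1076] [0.495 0.226 0.104] [0.505 0.234 0.108]
top 0.11 2 [0.5054 0.2267 0.1112] [0.503 0.225 0.111] [0.508 0.228 0.111]
top 0.12 4 [0.5027 0.2263 0.1235] [0.497 0.226 0.121] [0.508 0.228 0.126]
top 0.128 24 [0.5026 0.2321 0.1332] [0.495 0.225 0.129] [0.508 0.238 0.138]
```

View pics/side30.png

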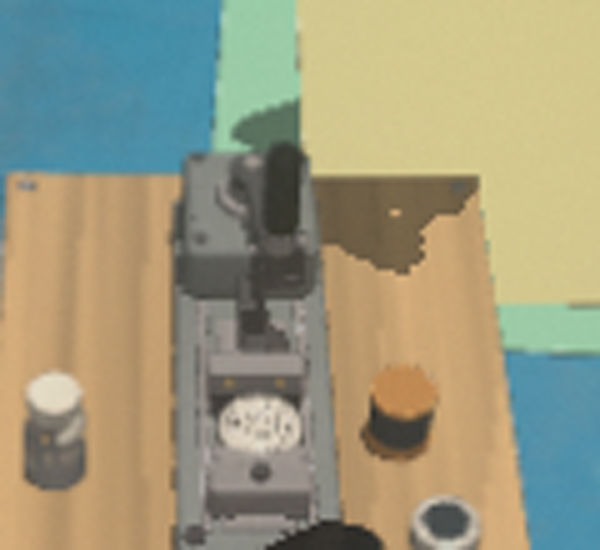

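View pics/top30.png

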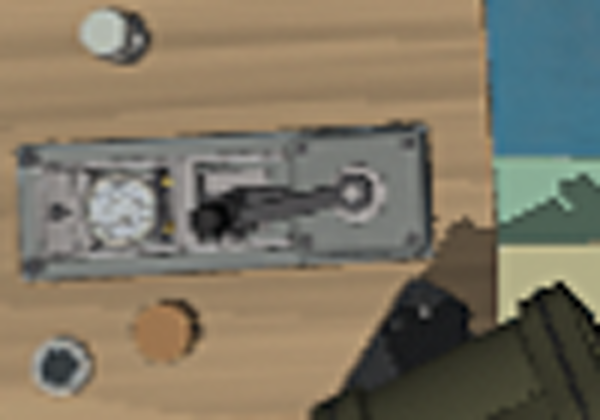

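View pics/z30.png

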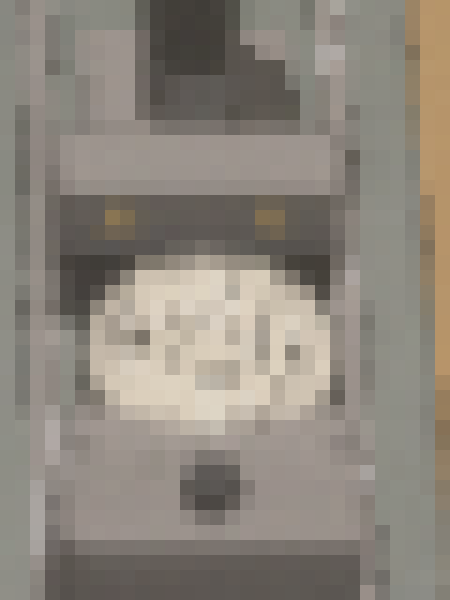

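```bash
python3 - <<'E'
from h import *
s=snapshot('side'); i0=cv2.imread('pics/side0.png').astype(float).mean(2); i1=np.asarray(s['img']).astype(float).mean(2)
for n,i in (('init',i0),('now',i1)):
    for cs in ((293,295),(307,309),(298,300),(305,306)):
        print(n,cs,np.round(i[274:314,cs[0]:cs[1]].mean(1)).astype(int))
g=lambda r,z:round(at_z(s,(302,r),z)[1]*1000,1)
print([ (r,g(r,.038)) for r in (282,286,290,301,305,309)])
E
python3 -c "
import cv2
a=cv2.imread('pics/side0.png')[270:310,288:318]; cv2.imwrite('pics/z0.png',cv2.resize(a,None,fx=15,fy=15,interpolation=0))"
```

```text
init (293, 295) [127 127 128 128 128 127 116  93  84  83  80  82  81 143 142 142 148  92
  89 106  88  83  61  61  61  64  87 129 130 128 121 129 136 136 136 134
 133 138 143 146]
init (307, 309) [129 129 128 128 128 127 116  93  85  84  82  82  82 145 142 143 142  92
  89  90  83  84  67  61  62  63  81 113 119 127 126 126 128 134 146 170
 173 168 178 172]
init (298, 300) [121 127 127 126 126 128 116  93  83  80  77  84  85 142 141 142 149  90
  88  87  78  85  62  61  60  68 111 140 140 140 141 140 146 158 147 164
 197 194 193 195]
init (305, 306) [128 126 128 127 127 127 114  92  82  84  83  82  81 145 142 140 149  92
  88 136 116  84  67  62  62  63  93 139 140 141 139 139 135 144 187 177
 163 192 177 158]
now (293, 295) [134 134 134 136 135 134 123  98  89  86  86  86  85  84  80  79 133 134
 135 134 144 143 143 134 135 134 132 148 150 150 141  91  92  88  86  62
  62  70 102 130]
now (307, 309) [ 52  53  55  84  88  88  79  63  61  62  63  84  67  71  82  81 130 126
 125 126 134 136 133 124 106 107 120 148 149 149 141  92  92  89  84  64
  95 156 192 200]
now (298, 300) [ 90  90 112 116 116 125 121  98  88  86  81  80  88  89  89  89  89  94
  63  64  65  65  73  81  80  88 116 148 150 149 140  92  92  88  90 128
 189 204 199 186]
now (305, 306) [ 52  51  51  79  91  91  90  75  64  66  65  69  68  69  80  81 134 133
 135 135 145 134  85  86  84  88 113 148 149 150 139  96 106  93  84 133
 202 195 183 160]
[(282, np.float64(200.7)), (286, np.float64(212.6)), (290, np.float64(224.2)), (301, np.float64(255.4)), (305, np.float64(266.4)), (309, np.float64(277.3))]
```

View pics/z0.png

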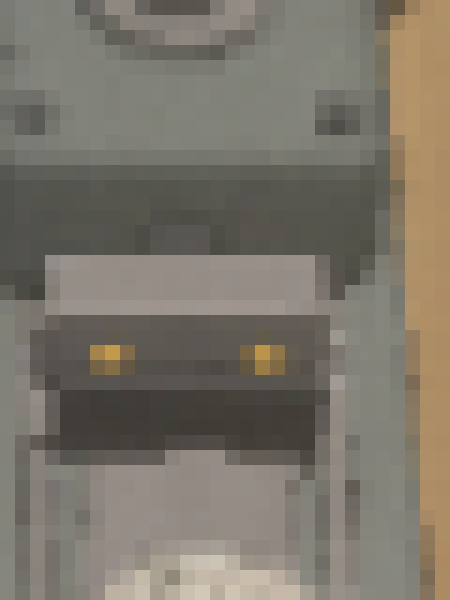

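Run:
```python
from h import *
from scipy.spatial.transform import Rotation as R
s=status.get_state(); M=R.from_quat(s['eef_rot']).as_matrix(); print(np.round(M,3),s['tool_pos'],s['q'])
```

```text
[[-0.862  0.498 -0.091]
 [ 0.504  0.862 -0.057]
 [ 0.05  -0.095 -0.994]] [0.40255115 0.06402575 0.2312511 ] [-0.17052158  0.50648491 -0.18235636  2.13759031  0.19328709  0.61859787
  0.54522203]
```

Call:
carry_out:
  linear:
    - [0.01,0.02,0.005]
    - [0.025,0.045,0.005]
    - [0.04,0.07,0.005]
    - [0.055,0.095,0.005]
    - [0.07,0.12,0.005]
    - [0.085,0.145,0.005]
    - [0.0995,0.166,0.005]
    - [0.0995,0.166,0.005]
  roll: [0.1,0.2,0.3,0.4,0.5,0.6,0.7,0.7]
  gripper: 0.45

```text
clock: 25.6
tool_pos: [0.5037, 0.2385, 0.2363]
eef_rot: [-0.092, 0.995, -0.045, -0.019]
contact_force: [0.6, 0.6, -0.2]
opening: 0.453
```

Run:
```python
from h import *
from scipy.spatial.transform import Rotation as R
s=status.get_state(); M=R.from_quat(s['eef_rot']).as_matrix(); print(np.round(M,3),s['tool_pos'],s['q'])
```

```text
[[-0.982 -0.184 -0.029]
 [-0.181  0.979 -0.094]
 [ 0.046 -0.087 -0.995]] [0.50365078 0.23853691 0.23626114] [-0.35213862  0.66945685 -0.35522509  1.73054186  0.35764196  0.88722949
  0.86760254]
```

Call:
carry_out:
  linear:
    - [-0.0007,-0.004,-0.02]
    - [-0.0007,-0.0055,-0.05]
    - [-0.0007,-0.0055,-0.08]
    - [-0.0007,-0.0055,-0.105]
    - [-0.0007,-0.0055,-0.118]
    - [-0.0007,-0.0055,-0.118]
  roll: [0,0,0,0,0,0]

```text
clock: 26.1
tool_pos: [0.5009, 0.2336, 0.1154]
eef_rot: [-0.092, 0.994, -0.046, -0.021]
contact_force: [0.1, -0.6, 0.1]
opening: 0.45
```

Call:
carry_out:
  linear:
    - [-0.0005,0.003,0]
    - [-0.001,0.006,0]
    - [-0.0015,0.008,0]
    - [-0.002,0.01,0]
    - [-0.002,0.01,0]
  roll: [0,0,0,0,0]

```text
clock: 26.52
tool_pos: [0.4992, 0.2447, 0.1163]
eef_rot: [-0.093, 0.994, -0.045, -0.021]
contact_force: [-0.1, -0.1, 0.0]
opening: 0.451
```

Call:
carry_out:
  linear:
    - [-0.0003,0.0015,0]
    - [-0.0006,0.003,0]
    - [-0.0006,0.003,0]
  roll: [0,0,0]

```text
clock: 26.77
tool_pos: [0.4991, 0.2455, 0.1165]
eef_rot: [-0.092, 0.994, -0.047, -0.021]
contact_force: [0.4, -4.6, 1.4]
opening: 0.448
```

Call:
carry_out:
  linear:
    - [-0.0003,0.0015,0]
    - [-0.0006,0.003,0]
    - [-0.0006,0.003,0]
  roll: [0,0,0]

```text
clock: 27.02
tool_pos: [0.4989, 0.2458, 0.1164]
eef_rot: [-0.091, 0.994, -0.049, -0.021]
contact_force: [1.0, -7.8, 1.4]
opening: 0.453
```

Call:
carry_out:
  linear:
    - [-0.0003,0.0015,0]
    - [-0.0006,0.003,0]
    - [-0.0007,0.0035,0]
  roll: [0,0,0]

```text
clock: 27.27
tool_pos: [0.4988, 0.2459, 0.1163]
eef_rot: [-0.09, 0.994, -0.052, -0.021]
contact_force: [2.0, -8.7, 1.6]
opening: 0.452
```

Call:
carry_out:
  linear:
    - [0.001,-0.005,0]
    - [0.002,-0.011,0]
    - [0.002,-0.012,0.01]
    - [0.002,-0.012,0.04]
    - [0.002,-0.012,0.075]
    - [0.002,-0.012,0.11]
    - [-0.02,-0.03,0.12]
    - [-0.05,-0.06,0.12]
  roll: [0,0,0,0,0,0,0,0]

```text
clock: 27.93
tool_pos: [0.4523, 0.1919, 0.2401]
eef_rot: [-0.091, 0.995, -0.047, -0.016]
contact_force: [0.5, -0.2, 0.1]
opening: 0.448
```

Call:
carry_out:
  linear:
    - [-0.02,-0.03,0]
    - [-0.04,-0.06,0]
    - [-0.05,-0.1,0]
    - [-0.05,-0.13,0]
    - [-0.05,-0.13,0]
  roll: [0,0,0,0,0]

```text
clock: 28.35
tool_pos: [0.4004, 0.0561, 0.2408]
eef_rot: [-0.088, 0.995, -0.05, -0.017]
contact_force: [0.1, 0.2, 0.2]
opening: 0.448
```

```bash
python3 v4.py 31
python3 - <<'E'
from h import *
s=snapshot('side'); i1=np.asarray(s['img']).astype(float).mean(2); save(s,'side31f.png')
for cs in ((293,295),(307,309),(305,306)): print(np.round(i1[300:312,cs[0]:cs[1]].mean(1)).astype(int))
E
```

```text
side 0.078 49 [0.5015 0.2365 0.0839] [0.489 0.225 0.079] [0.512 0.242 0.09 ]
side 0.092 13 [0.5018 0.239  0.0969] [0.494 0.232 0.094] [0.508 0.241 0.099]
side 0.1 29 [0.502  0.2387 0.104 ] [0.494 0.231 0.1  ] [0.508 0.242 0.109]
side 0.11 25 [0.5005 0.239  0.1148] [0.494 0.235 0.11 ] [0.507 0.243 0.12 ]
side 0.12 20 [0.502  0.2392 0.1243] [0.495 0.235 0.12 ] [0.507 0.243 0.128]
side 0.128 40 [0.5013 0.2362 0.1342] [0.495 0.227 0.128] [0.508 0.243 0.138]
top 0.078 17 [0.4946 0.2297 0.0839] [0.492 0.224 0.081] [0.514 0.238 0.09 ]
top 0.1 3 [0.5001 0.2262 0.1048] [0.497 0.225 0.104] [0.505 0.226 0.11 ]
top 0.11 3 [0.5028 0.2271 0.1128] [0.497 0.225 0.111] [0.508 0.228 0.116]
top 0.12 5 [0.5001 0.2279 0.1273] [0.495 0.225 0.124] [0.508 0.233 0.128]
top 0.128 22 [0.5026 0.2322 0.1348] [0.497 0.225 0.13 ] [0.508 0.238 0.138]
[131 147 149 149 140  91  91  88  85  62  63  70]
[120 148 150 148 140  92  90  88  82  65  94 156]
[111 147 148 149 139  96 103  93  84 134 201 197]
```

View pics/side31.png

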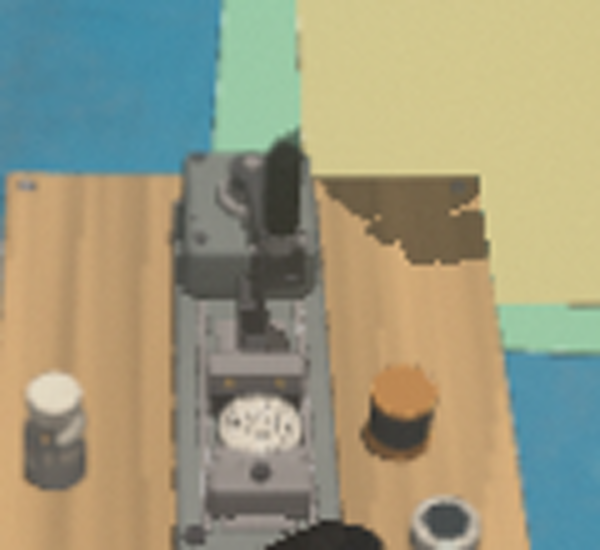

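View pics/top31.png

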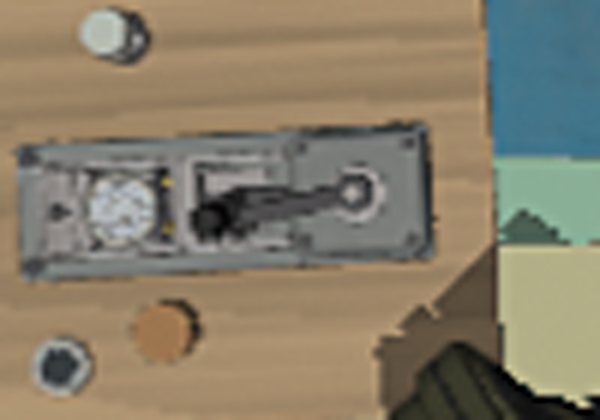

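```bash
python3 -c "
from plant import finish_job,status
print(status.get_state()['contact_force']); print(finish_job())"
```

```text
[ 0.6262433   0.3682586  -0.11381077]
the job is handed in; nothing more can be done
None
```

The job is handed in at about 28.5 s. The grip stands upright and the tin is clamped against the back stop, with the sprung face in by roughly 3.5 mm of its 8 mm. No verdict was reported, so these figures are my own measurements.

- **Grip raised:** I pinched the folded grip and lifted it along its arc. The fingers slipped just short of upright, so I pushed it outwards with one finger until it stopped moving at 12 N.
- **Cranked:** I held the grip low and turned it clockwise about 2.4 rad, from 10° to 20° at a time. The tin reached the stop at about 2.15 rad of turn. I eased off the force, let go and backed away.
- **How far the face is pressed in:** three estimates disagree a little.
  - The crank angle gives about 3.8 mm.
  - The camera picture gives about 3.4 mm, give or take 0.7 mm.
  - The rise in crank force gives about 3.3 mm.
- **Uprightness after cranking:** the top camera showed the grip's top about 2 mm inward of the hinge, which is within calibration error. To settle it I pushed outwards again; it held at about 9 N without moving, so I take it to be at its hard stop.
- **Last pictures:** the tin, jaw and crank had not moved since I let go. The bottle, spool and small tin on the board look unmoved, and nothing touches the gripper. I did not recheck the pencil, the loupe or the turquoise tins, but the arm never worked near them.
- **Tool tilt:** the tool gradually tilted by about 6° while cranking, which I could not correct, but it did not affect the result.

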